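# Show the face-up gauge to the bench camera with an inspection mirror

## Task

Lift the inspection mirror up and off its hook and use it to show the bench camera the gauge that lies face-up on the vacuum manifold: hold the mirror's glass straight above the dial, level with the camera's lens, facing both and angled so that the camera, looking level along the bench, sees the dial reflected in the middle of the glass. Finish while holding the mirror still at that angle in the gripper. Touch neither the camera nor the manifold, and leave the spatula on its hook and the bottle and beaker where they stand.

Things in the scene. Friction and masses are not known exactly. Their poses are not given: they have to be found in the camera images.
- mirror: Inspection mirror, about 90 g, 193 mm long, hanging on one of the two hooks: black square grip on top, steel eye, thin stem, round dark-framed head (72 mm across, 6 mm thick, z -66 to -136 mm). Origin: apex of the eye's bar, where it hangs. Hanging: z up, x from the hook's open end to the stand's rod, y left of one looking along x. Glass faces -y, bent 20 degrees down.
- mirror_grip (a point): Middle of the mirror's grip, at (0, 0, 32) mm in the mirror's frame: a 16 x 16 mm square bar along z, from 2 to 57 mm above the mirror's origin, free on all four sides.
- mirror_eye (a point): Middle of the mirror's closed eye, at (0, 0, -23) mm in the mirror's frame: a ring of 6 mm bar in the mirror's y-z plane, 32 mm wide and 46 mm high between bar centre lines. The hook's wire passes through it along x.
- glass (a point): Centre of the mirror's silvered glass (66 mm across), at (0, 0, -100) mm in the mirror's frame. Its z axis is the outward normal of the reflecting face, x is the mirror's own x axis.
- stand: Fixed tool stand: base plate 150 x 200 x 12 mm, a 12 mm upright rod to 267 mm, a crossbar at 225 mm height with two hooks side by side that point to the stand's -x. Origin on the bench, below the point midway between the two hook seats; the rod is 65 mm behind it (+x).
- hook_right (a point): Seat of the right hook (stand's y = -60 mm), 225 mm up, on the centre of its 6 mm wire. The wire runs along the stand's x; its open end, 25 mm towards -x, turns up to 12 mm above the centre line. A hanging tool's origin is 8.5 mm above the seat. To free it lift 13 to 28 mm (the closed eye allows no more), then draw it 40 mm or more along the stand's -x.
- hook_left (a point): Seat of the stand's left hook (stand's y = +60 mm), same as the right one. Mirror and spatula may hang either way round.
- spatula: Bystander, loose: lab spatula, 70 g, on the other hook, same grip and eye, same frame, narrow flat steel blade 20 x 60 mm in place of the round head.
- camera: Fixed bench camera: white box 60 x 50 x 50 mm with a black lens barrel of 38 mm diameter on a rod over a base plate 110 x 100 mm; its top is 195 mm above the bench. It looks level along its own +x. Origin on the bench under the front of the lens; the body is behind it (-x).
- lens (a point): Centre of the front of the camera's lens, 170 mm above the bench; x axis is the viewing direction (level), z up.
- aim (a point): At the lens. Its z axis is the direction in which the outward normal of the glass must point to show the dial: halfway between straight down and level towards the camera, that is (-0.707, 0, -0.707) in the camera's frame.
- manifold: Fixed vacuum manifold: clear chamber with white lid, 105 x 165 mm, lid top 62 mm above the bench, small valves on it to 80 mm height, a round black dial gauge of 56 mm diameter on the lid's centre. Origin on the bench under the dial's centre. It stands in front of the camera, the dial on the camera's line of sight seen from above, 200 to 260 mm from the lens.
- dial (a point): Centre of the gauge's face-up white dial, 85 mm above the bench (85 mm below lens level).
- reagent_bottle: Bystander, loose: amber glass bottle, 70 mm diameter, 150 mm high. Origin: centre of its underside.
- beaker: Bystander, loose: glass beaker, 70 mm rim diameter, 85 mm high. Origin: centre of its underside.
Mind the look-alikes: they are no part of the job. There is more than one size of the mirror; the job needs the smaller.

How it is judged:
On the way:
1. the mirror is lifted up and off its hook: its eye more than 60 mm from both hooks and still at least 150 mm up (distance between mirror and hook_left above 0.06 m and distance between mirror and hook_right above 0.06 m and height (world z) of mirror above 0.15 m), for 0.2 s.
At the end, for the whole second after the job is handed in: Mirror held still by the fingers alone, off stand, manifold and camera; glass centre within 20 mm of straight above the dial and of lens height, facing both; its normal within 0.14 rad (8 deg) of halfway between straight down and level to the camera (horizontal distance between glass and dial below 0.02 m and z of glass in the frame of lens between -0.02 and 0.02 m and angle between the z axis of glass and the z axis of aim, either way round below 0.14 rad and z of lens in the frame of glass above 0.05 m and z of dial in the frame of glass above 0.02 m and contact force between the fingers and mirror above 1 N and contact force between mirror and manifold below 0.2 N and contact force between mirror and camera below 0.2 N and contact force between mirror and stand below 0.2 N and linear speed of mirror below 0.02 m/s and angular speed of mirror below 0.15 rad/s); the arm keeps its last pose, push and grip.
It fails at once if the camera is touched with more than 2 N (contact force between camera and anything else above 2 N).
It fails at once if the manifold is touched with more than 2 N (contact force between manifold and anything else above 2 N).
It fails at once if the mirror falls to the bench (height (world z) of glass below 0.04 m).
It fails at once if the spatula is moved from its hook by more than 30 mm (distance of spatula from where it was at the start of the episode above 0.03 m).
It fails at once if the bottle or the beaker is moved by more than 20 mm (distance of any of reagent_bottle, beaker from where it was at the start of the episode above 0.02 m).
It also fails if it takes over 48 s, if anything falls off the work surface, if the arm or the gripper's body presses on something with over 40 N, if the wrist force passes 120 N, or if a joint passes its speed limit or range.

## Robot

A 6-joint arm with a two-finger parallel gripper is mounted at the origin on the work surface. World frame = base frame: x ahead of the robot, y to its left, z up, the work surface at z = 0. Lengths are in m, angles in rad, forces in N, time in s.
With the tool pointing down it reaches from about 0.25 to 0.725 m from the base axis. Payload 4 kg.
Tool frame: the origin (TCP) lies at the very end of the fingers, on their centre line; the grasp point (between the pads) lies 19 mm behind it; y points along the fingers, z is the direction in which the jaws open and shut, and the axes are right-handed (so a half turn about y gives the same grasp; the last joint's range is limited). The gripper opens to 85 mm and grips with 20 to 120 N. Pads are 22 mm wide; open, the fingers measure 114 mm over their backs; the gripper's body (76 mm by 85 mm) begins 54 mm behind the grasp point. The pads swing forward as they close: fully open they stand 13 mm farther back than shut.
Start: joints at [-1.192, 0.241, 0.005, 1.335, 0, 1.571], TCP at [0.185, -0.465, 0.231] pointing down, gripper open.
Joint ranges: [-2.72, 2.72], [-1.05, 1.87], [-1.09, 1.28], [-1.99, 2.15], [-1.42, 1.44], [-3.14, 3.14]. Speed limits (rad/s): [2.79, 2.79, 3.14, 3.14, 3.14, 3.14].

## Interface

Orientations are given as a unit quaternion [x, y, z, w].
In Python, from workcell import bot gives the robot as it stands. The module is installed in compiled form; this text tells all that it offers.
- The arm moves only by the tool move_arm, never from a script. Its argument "increments" is a list of rows, each an object with "grip": the closure, from 0 (fully open) to 1 (shut); "linear": the shift along the tool's x, y, z scaled (see below), a list of three; "twist": the turn about the tool's y scaled (see below). A call has exactly 5 rows; each row shifts and turns the pose as measured when the row begins, along the tool's axes as they then stand; what a row does not reach is not made up. The controller multiplies each number of a shift by 0.2 m and each number of a turn by 2 rad. A row lasts 1/10 s, in which the tool goes at most 50 mm and 8.59 degrees, less where a joint would pass 70% of its speed; a pose out of reach is approached as far as the arm can. A call with a number of a shift or a turn outside -1 to 1 is refused whole. A call with a gripper value outside its range is refused whole. The fingers move at their own pace and stop on an object; the grip force is fixed at half the most. Time passes only in rows, so rows that do not move let the fingers close, or fill a call up. It gives the time, the measured TCP pose, the force and the opening at its end, in the units of the state.
- bot.get_obs(): the state, without advancing time (a new reading comes with each control period).
- bot.camera(name): name is "scene" or "top"; returns (picture, depth): 384x512x3 uint8, blue, green, red; 384x512 float32, m along the optical axis (not along the pixel's ray), 0 where there is no reading.
- bot.camera_params(name): a dict with "camera_matrix" (3x3 intrinsics, pixels), "dist" ([k1, k2, p1, p2, k3] as OpenCV has them; the pictures are not rectified), "rvec" (rotation vector, rad) and "tvec" (3), from world to camera coordinates, as OpenCV has them. Camera axes: x right, y down, z forward; pixel columns grow to the right and rows downward; lengths in m; the calibration is good to about 2 mm. A picture is of the moment at which its call begins. camera_params takes no time and is no camera call.
- bot.job_done(): hands the job in, once; it reports no verdict.
The state is a dict: "clock": time; "joint_pos": joint angles; "joint_vel": joint speeds; "tau": joint torques, N m; "eef_pos": TCP position; "tool_rot": TCP orientation; "ft_force": force on the tool from outside, world axes, zero at the start; "ft_torque": the same for the moment, N m; "grip_width": finger opening in m.
Only numpy, scipy, OpenCV 4.12 (cv2) and the standard library are available. Lean on these libraries where they do the work, as an engineer would, in place of code of your own. Each camera call takes 0.05 s, during which the arm holds its last target. There are 200 camera calls.

## Working session

There is one attempt and no reset: what is moved stays moved. The work goes in short steps, Python scripts to look and compute and a tool call to move; the robot and the scene stay as the last step left them, time stands still between calls to the robot, and variables do not carry over. Pictures are saved under pics/ and viewed, about 8 in all and at most 12, crops included, and the job is handed in when it is done.

Besides the shell and the picture viewer there is one more tool, called after "Call:" by a JSON object that holds its "api" and its "payload". move_arm: Moves the arm, as the interface text tells. Its arguments: {"type":"object","properties":{"increments":{"type":"array"}},"required":["increments"]}

```bash
mkdir -p pics
python3 - <<'E'
from workcell import bot
import cv2,numpy as np
for n in("scene","top"):
    p,d=bot.camera(n); cv2.imwrite(f"pics/{n}0.png",p); np.save(f"{n}0.npy",d)
    c=bot.camera_params(n); print(n,{k:np.round(v,4).tolist() for k,v in c.items()})
o=bot.get_obs(); print({k:np.round(v,4).tolist() for k,v in o.items()})
E
```

```text
scene {'camera_matrix': [[364.2685, 0.0, 256.7141], [0.0, 364.2685, 199.2748], [0.0, 0.0, 1.0]], 'dist': [-0.0791, 0.0, 0.0, 0.0, 0.0], 'rvec': [1.3726, 2.0809, -0.9864], 'tvec': [0.2246, -0.1793, 1.4659]}
top {'camera_matrix': [[469.4776, 0.0, 257.4967], [0.0, 469.4776, 186.7858], [0.0, 0.0, 1.0]], 'dist': [0.0376, 0.0, 0.0, 0.0, 0.0], 'rvec': [2.1013, -2.0984, 0.2526], 'tvec': [-0.0084, 0.588, 1.4368]}
{'clock': 0.1, 'joint_pos': [-1.192, 0.2413, 0.0039, 1.3352, 0.0, 1.5708], 'joint_vel': [-0.0014, -0.001, 0.0017, 0.0016, -0.0017, -0.0019], 'tau': [-0.0009, -37.3139, 25.3009, 0.0109, 0.0, -0.0], 'eef_pos': [0.1847, -0.464, 0.2305], 'tool_rot': [-0.1332, 0.6951, -0.6938, 0.133], 'ft_force': [0.1203, 0.1513, 0.3684], 'ft_torque': [-0.0445, 0.0782, 0.0103], 'grip_width': 0.085}
```

View pics/scene0.png

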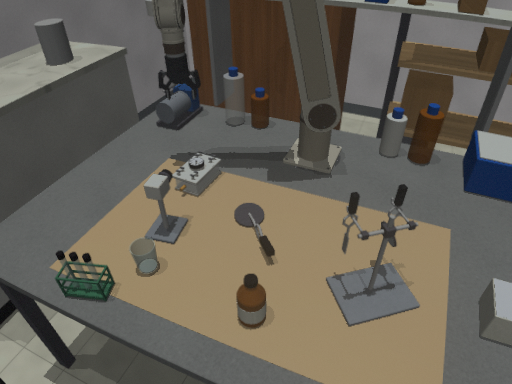

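View pics/top0.png

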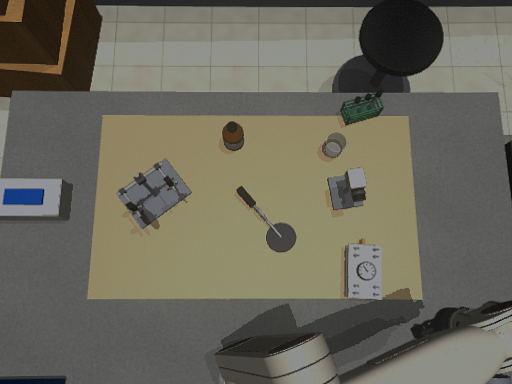

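Scene view: the stand is at (375,260) with two tools, with grips at (353,203) and (401,195). The camera is at (160,195), the manifold at (197,172), the bottle at (252,300) and the beaker at (147,257). A larger mirror lies on the bench at (250,215). The top view shows the stand at (155,192), camera (350,188), manifold and dial (366,271), and the lying mirror (280,237). I'll enlarge the stand in both views.

```bash
cat > h.py <<'E'
from workcell import bot
import cv2,numpy as np
from scipy.spatial.transform import Rotation as R
P={n:bot.camera_params(n) for n in("scene","top")}
def ray(n,uv):
    c=P[n]; q=cv2.undistortPoints(np.array([[uv]],float),c["camera_matrix"],np.array(c["dist"],float))[0,0]
    M=cv2.Rodrigues(np.array(c["rvec"],float))[0]; t=np.array(c["tvec"],float).ravel()
    return -M.T@t, M.T@np.array([q[0],q[1],1.])
def onz(n,uv,z):
    o,d=ray(n,uv); return o+d*(z-o[2])/d[2]
def dep(n,uv,D):
    o,d=ray(n,uv); return o+d*D[int(round(uv[1])),int(round(uv[0]))]
def proj(n,p):
    c=P[n]; return cv2.projectPoints(np.array(p,float).reshape(-1,1,3),np.array(c["rvec"],float),np.array(c["tvec"],float),c["camera_matrix"],np.array(c["dist"],float))[0].reshape(-1,2)
def tri(a,b):
    (o1,d1),(o2,d2)=ray("scene",a),ray("top",b)
    s=np.linalg.lstsq(np.c_[d1,-d2],o2-o1,rcond=None)[0]
    p,q=o1+s[0]*d1,o2+s[1]*d2; return (p+q)/2,np.linalg.norm(p-q)
E
python3 - <<'E'
import cv2,numpy as np
a=cv2.imread("pics/scene0.png")[175:325,315:430]; b=cv2.imread("pics/top0.png")[150:240,105:200]
a=cv2.resize(a,None,fx=4,fy=4,interpolation=cv2.INTER_CUBIC); b=cv2.resize(b,None,fx=3.5,fy=3.5,interpolation=cv2.INTER_CUBIC)
o=np.zeros((600,800,3),np.uint8); o[:,:460]=a; o[:b.shape[0],462:462+b.shape[1]]=b
d=cv2.resize(cv2.imread("pics/top0.png")[235:305,335:390],None,fx=4,fy=4,interpolation=cv2.INTER_CUBIC)
o[317:597,470:690]=d
cv2.imwrite("pics/stand.png",o)
from h import *
for uv in [(100,115),(90,298),(420,298)]: print(uv,onz("top",uv,0).round(3))
E
```

```text
(100, 115) [0.859 0.537 0.   ]
(90, 298) [0.243 0.52  0.   ]
(420, 298) [ 0.244 -0.523  0.   ]
```

View pics/stand.png

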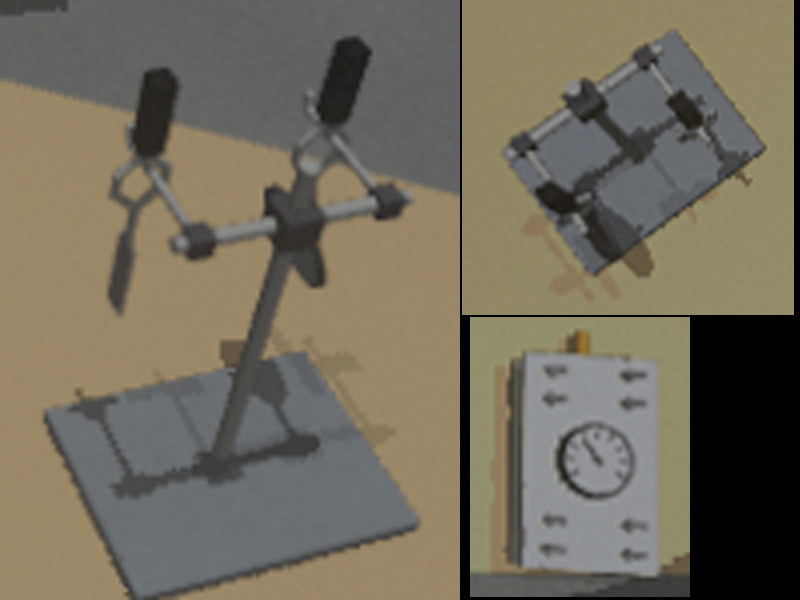

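Candidates for the mirror: the tool with the round head at scene (401,195), the narrow-blade tool at scene (353,203), and the large mirror lying at scene (250,215). The crop shows a narrow blade on the scene-left tool, which is the spatula. The scene-right tool, at top (132,206), has the round head, so it is the small mirror, hanging on hook_left. The large mirror on the bench is the look-alike. Next I'll measure positions from depth.

```bash
cat >> h.py <<'E'
def cloud(n,D,box):
    u0,v0,u1,v1=box; U,V=np.meshgrid(np.arange(u0,u1),np.arange(v0,v1)); c=P[n]
    uv=np.c_[U.ravel(),V.ravel()].astype(float)
    q=cv2.undistortPoints(uv[:,None],c["camera_matrix"],np.array(c["dist"],float))[:,0]
    z=D[V,U].ravel(); M=cv2.Rodrigues(np.array(c["rvec"],float))[0]
    X=(np.c_[q,np.ones(len(q))]*z[:,None]-np.array(c["tvec"],float).ravel())@M
    return X[z>0],uv[z>0].astype(int)
E
python3 - <<'E'
from h import *
T=np.load("top0.npy");S=np.load("scene0.npy");it=cv2.imread("pics/top0.png");is_=cv2.imread("pics/scene0.png")
def rect(p,s=""):
    r=cv2.minAreaRect(p.astype(np.float32)*1000); print(s,"ctr",np.round(r[0],1),"size",np.round(r[1],1),"ang",round(r[2],1),len(p))
X,uv=cloud("top",T,(105,150,200,240))
rect(X[(X[:,2]>.006)&(X[:,2]<.02)][:,:2],"plate")
for nm,c in(("mirror",(132,206)),("spat",(169,180))):
    m=(X[:,2]>.265)&(np.abs(uv-c).max(1)<14); print(nm,np.median(X[m],0).round(4),X[m].min(0).round(3),X[m].max(0).round(3),m.sum())
m=(X[:,2]>.205)&(X[:,2]<.245); rect(X[m][:,:2],"bar")
for nm,c in(("mirror",(401,197)),("spat",(354,203))):
    Y,w=cloud("scene",S,(c[0]-14,c[1]-25,c[0]+14,c[1]+25)); m=(Y[:,2]>.24)&(is_[w[:,1],w[:,0]].max(1)<60)
    print(nm,Y[m].mean(0).round(4),Y[m].min(0).round(3),Y[m].max(0).round(3),m.sum())
X,uv=cloud("top",T,(320,160,375,215)); m=X[:,2]>.18; rect(X[m][:,:2],"cam"); print(np.median(X[m],0))
m=(X[:,2]>.003)&(X[:,2]<.03); rect(X[m][:,:2],"cam base")
m=(X[:,2]>.14)&(X[:,2]<.19); print("lens?",X[m].min(0),X[m].max(0))
X,uv=cloud("top",T,(335,235,395,305)); m=(X[:,2]>.05)&(X[:,2]<.07); rect(X[m][:,:2],"manif"); m=(X[:,2]>.08); rect(X[m][:,:2],"gauge");print(np.median(X[m],0))
X,uv=cloud("top",T,(220,115,250,155)); m=X[:,2]>.05; rect(X[m][:,:2],"bottle")
E
```

```text
plate ctr [578.7 345.4] size [303.4 319.4] ang 0.2 2206
mirror [0.4846 0.3361 0.2881] [0.476 0.328 0.265] [0.496 0.347 0.294] 53
spat [0.556  0.2404 0.2879] [0.548 0.231 0.266] [0.566 0.252 0.295] 47
bar ctr [544.  306.3] size [103.6 155.5] ang 37.7 391
mirror [0.4924 0.3398 0.2682] [0.48 0.33 0.24] [0.501 0.35  0.291] 169
spat [0.5641 0.2426 0.268 ] [0.552 0.233 0.24 ] [0.57  0.252 0.292] 165
cam ctr [ 571.4 -301.3] size [95.  49.3] ang 8.8 472
[ 0.57590972 -0.29987082  0.19269794]
cam base ctr [ 604.6 -308.7] size [183.3 189.3] ang 88.5 1096
lens? [ 0.52227959 -0.32468557  0.14746067] [ 0.62061516 -0.27051215  0.18991726]
manif ctr [ 324.2 -339.2] size [109.2 167.9] ang 86.2 1507
gauge ctr [ 323.  -339.3] size [ 73.7 141.3] ang 88.0 263
[ 0.32196407 -0.33789076  0.08388301]
bottle ctr [760.9  74.1] size [63.6 69.5] ang 6.2 436
```

```bash
cat >> h.py <<'E'
def plan(goal,yaw=None,n=5,o=None):
    "print rows to goal TCP with tool-z yaw (deg), n rows"
    o=o or bot.get_obs(); p=np.array(o["eef_pos"]); r=R.from_quat(o["tool_rot"]); A=r.as_matrix()
    y0=np.degrees(np.arctan2(A[1,2],A[0,2])); print("tcp",p.round(4),"yaw",y0.round(2),"tooly",A[:,1].round(3),"q1,5,6",np.round(np.degrees(np.array(o["joint_pos"])[[0,4,5]]),1),"F",np.round(o["ft_force"],1),"w",round(float(o["grip_width"]),4),"t",o["clock"])
    dy=0 if yaw is None else (yaw-y0+180)%360-180
    d=(np.array(goal)-p)
    for i in range(n):
        B=A if i==0 else (r*R.from_rotvec([0,np.radians(-dy*i/n),0])).as_matrix()
        print("lin",(B.T@d/n/.2).round(4).tolist(),"tw",round(float(np.radians(-dy/n)/2),4))
    print("left",np.linalg.norm(d).round(4),round(float(dy),2))
E
python3 - <<'E'
from h import *
T=np.load("top0.npy");it=cv2.imread("pics/top0.png");is_=cv2.imread("pics/scene0.png")
X,uv=cloud("top",T,(105,150,200,240))
for nm,c in(("mirror",(132,206)),("spat",(169,180))):
    m=(X[:,2]>.284)&(np.abs(uv-c).max(1)<14); print(nm,X[m].mean(0).round(4),uv[m].mean(0),m.sum())
X,uv=cloud("top",T,(320,160,375,215)); m=X[:,2]>.19; r=cv2.minAreaRect(X[m][:,:2].astype(np.float32)*1000); print("camtop",r)
hsv=it[235:305,335:395].min(2)
X,uv=cloud("top",T,(350,255,384,288)); m=X[:,2]>.078; 
print("gauge",cv2.minEnclosingCircle(X[m][:,:2].astype(np.float32)*1000),m.sum())
g=cv2.resize(cv2.cvtColor(it,cv2.COLOR_BGR2GRAY)[235:305,335:395],None,fx=4,fy=4,interpolation=cv2.INTER_CUBIC)
c=cv2.HoughCircles(g,cv2.HOUGH_GRADIENT,2,50,param1=100,param2=30,minRadius=28,maxRadius=48); print(c)
for k in c[0][:2]: print(onz("top",(k[0]/4-.375+335,k[1]/4-.375+235),.085))
plan([0.185,-.465,.4])
E
```

```text
mirror [0.4856 0.3377 0.2894] [129.51282051 204.58974359] 39
spat [0.5574 0.2413 0.289 ] [166.79411765 178.82352941] 34
camtop ((571.4310302734375, -301.1749572753906), (93.18157958984375, 49.00324249267578), 8.391180038452148)
gauge ((322.35552978515625, -337.3705749511719), 60.3346061706543) 292
[[[123.  141.   36.8]
  [ 87.  199.   35.8]
  [153.  101.   46.8]]]
[ 0.32527164 -0.3355357   0.085     ]
[ 0.28211414 -0.30604207  0.085     ]
tcp [ 0.1847 -0.464   0.2305] yaw -68.3 tooly [-0.001  0.002 -1.   ] q1,5,6 [-68.3   0.   90. ] F [0.1 0.2 0.4] w 0.085 t 0.1
lin [0.0001, -0.1695, 0.0007] tw 0.0
lin [0.0001, -0.1695, 0.0007] tw 0.0
lin [0.0001, -0.1695, 0.0007] tw 0.0
lin [0.0001, -0.1695, 0.0007] tw 0.0
lin [0.0001, -0.1695, 0.0007] tw 0.0
left 0.1695 0.0
```

Call:
{"api": "move_arm", "payload": {"increments": [{"grip":0,"linear":[0,-0.2,0],"twist":0},{"grip":0,"linear":[0,-0.2,0],"twist":0},{"grip":0,"linear":[0,-0.2,0],"twist":0},{"grip":0,"linear":[0,-0.1,0],"twist":0},{"grip":0,"linear":[0,0,0],"twist":-0.05}]}}

```text
clock: 0.6
eef_pos: [0.1836, -0.4613, 0.3703]
tool_rot: [-0.169, 0.692, -0.681, 0.168]
ft_force: [-0.5, 0.8, -0.6]
grip_width: 0.085
```

```bash
python3 -c "
from h import *
plan([.35,-.03,.38],0)"
```

```text
tcp [ 0.1836 -0.4613  0.3703] yaw -62.43 tooly [-0.006  0.015 -1.   ] q1,5,6 [-68.3  -0.   84.1] F [-0.5  0.8 -0.6] w 0.085 t 0.6
lin [-0.3472, -0.0044, -0.3054] tw -0.109
lin [-0.405, -0.0044, -0.2231] tw -0.109
lin [-0.4436, -0.0044, -0.1303] tw -0.109
lin [-0.4613, -0.0044, -0.0313] tw -0.109
lin [-0.4572, -0.0044, 0.0692] tw -0.109
left 0.4624 62.43
```

Call:
{"api": "move_arm", "payload": {"increments": [{"grip":0,"linear":[-0.18,0,-0.15],"twist":-0.055},{"grip":0,"linear":[-0.2,0,-0.13],"twist":-0.055},{"grip":0,"linear":[-0.21,0,-0.11],"twist":-0.055},{"grip":0,"linear":[-0.22,0,-0.08],"twist":-0.055},{"grip":0,"linear":[-0.23,0,-0.06],"twist":-0.055}]}}

```text
clock: 1.1
eef_pos: [0.2745, -0.2412, 0.3693]
tool_rot: [-0.351, 0.62, -0.606, 0.353]
ft_force: [1.1, -0.5, -0.1]
grip_width: 0.0855
```

```bash
python3 -c "
from h import *
plan([.4856,.3377,.36],36.7,10)"
```

```text
tcp [ 0.2745 -0.2412  0.3693] yaw -30.29 tooly [-0.008  0.018 -1.   ] q1,5,6 [-41.7   0.5  78.6] F [ 1.1 -0.5 -0.1] w 0.0855 t 1.1
lin [-0.3031, 0.0091, -0.0548] tw -0.0585
lin [-0.3074, 0.0091, -0.0191] tw -0.0585
lin [-0.3075, 0.0091, 0.0169] tw -0.0585
lin [-0.3035, 0.0091, 0.0527] tw -0.0585
lin [-0.2953, 0.0091, 0.0877] tw -0.0585
lin [-0.283, 0.0091, 0.1216] tw -0.0585
lin [-0.2669, 0.0091, 0.1538] tw -0.0585
lin [-0.2471, 0.0091, 0.1838] tw -0.0585
lin [-0.224, 0.0091, 0.2114] tw -0.0585
lin [-0.1978, 0.0091, 0.2361] tw -0.0585
left 0.6163 66.99
```

Call:
{"api": "move_arm", "payload": {"increments": [{"grip":0,"linear":[-0.25,0.01,-0.04],"twist":-0.055},{"grip":0,"linear":[-0.25,0.01,-0.02],"twist":-0.055},{"grip":0,"linear":[-0.25,0.01,0.01],"twist":-0.055},{"grip":0,"linear":[-0.25,0.01,0.04],"twist":-0.055},{"grip":0,"linear":[-0.24,0.01,0.07],"twist":-0.055}]}}

```text
clock: 1.6
eef_pos: [0.3572, -0.0053, 0.3622]
tool_rot: [-0.507, 0.496, -0.483, 0.513]
ft_force: [1.7, -1.7, -0.1]
grip_width: 0.085
```

```bash
python3 -c "
from h import *
plan([.4856,.3377,.36],36.7,10)"
```

```text
tcp [ 0.3572 -0.0053  0.3622] yaw 2.39 tooly [-0.007  0.018 -1.   ] q1,5,6 [-1.7  1.  85.9] F [ 1.7 -1.7 -0.1] w 0.085 t 1.6
lin [-0.1686, 0.0038, 0.0713] tw -0.0299
lin [-0.164, 0.0038, 0.0813] tw -0.0299
lin [-0.1589, 0.0038, 0.0909] tw -0.0299
lin [-0.1532, 0.0038, 0.1003] tw -0.0299
lin [-0.1469, 0.0038, 0.1093] tw -0.0299
lin [-0.1401, 0.0038, 0.1179] tw -0.0299
lin [-0.1328, 0.0038, 0.126] tw -0.0299
lin [-0.125, 0.0038, 0.1338] tw -0.0299
lin [-0.1168, 0.0038, 0.141] tw -0.0299
lin [-0.1081, 0.0038, 0.1477] tw -0.0299
left 0.3662 34.31
```

Call:
{"api": "move_arm", "payload": {"increments": [{"grip":0,"linear":[-0.2,0.01,0.09],"twist":-0.036},{"grip":0,"linear":[-0.2,0.01,0.1],"twist":-0.036},{"grip":0,"linear":[-0.2,0.01,0.11],"twist":-0.036},{"grip":0,"linear":[-0.19,0.01,0.12],"twist":-0.036},{"grip":0,"linear":[-0.19,0.01,0.14],"twist":-0.036}]}}

```text
clock: 2.1
eef_pos: [0.4288, 0.2197, 0.3539]
tool_rot: [-0.59, 0.39, -0.379, 0.597]
ft_force: [0.9, -0.3, 0.7]
grip_width: 0.0852
```

```bash
python3 -c "
from h import *
plan([.4856,.3377,.36],36.7,4)"
```

```text
tcp [0.4288 0.2197 0.3539] yaw 24.13 tooly [-0.008  0.016 -1.   ] q1,5,6 [26.5  1.  92.3] F [ 0.9 -0.3  0.7] w 0.0852 t 2.1
lin [-0.1058, -0.0058, 0.1251] tw -0.0274
lin [-0.0987, -0.0058, 0.1307] tw -0.0274
lin [-0.0914, -0.0058, 0.1359] tw -0.0274
lin [-0.0838, -0.0058, 0.1407] tw -0.0274
left 0.1311 12.57
```

Call:
{"api": "move_arm", "payload": {"increments": [{"grip":0,"linear":[-0.11,0,0.14],"twist":-0.03},{"grip":0,"linear":[-0.11,0,0.14],"twist":-0.03},{"grip":0,"linear":[-0.1,0,0.14],"twist":-0.03},{"grip":0,"linear":[-0.07,0,0.1],"twist":-0.02},{"grip":0,"linear":[0,0,0],"twist":0}]}}

```text
clock: 2.6
eef_pos: [0.4819, 0.3495, 0.3487]
tool_rot: [-0.634, 0.318, -0.304, 0.636]
ft_force: [-0.4, 0.2, -0.2]
grip_width: 0.0856
```

```bash
python3 -c "
from h import *
plan([.4856,.3377,.36],36.7,2)"
```

```text
tcp [0.4819 0.3495 0.3487] yaw 37.83 tooly [-0.016  0.012 -1.   ] q1,5,6 [35.4  1.1 87.6] F [-0.4  0.2 -0.2] w 0.0856 t 2.6
lin [0.0284, -0.0288, -0.0109] tw 0.0049
lin [0.0285, -0.0288, -0.0107] tw 0.0049
left 0.0168 -1.13
```

Call:
{"api": "move_arm", "payload": {"increments": [{"grip":0,"linear":[0.055,0,-0.02],"twist":0.01},{"grip":0,"linear":[0,0,0],"twist":0},{"grip":0,"linear":[0,0,0],"twist":0},{"grip":0,"linear":[0,0.1,0],"twist":0},{"grip":0,"linear":[0,0.04,0],"twist":0}]}}

```text
clock: 3.1
eef_pos: [0.4851, 0.334, 0.3212]
tool_rot: [-0.63, 0.326, -0.313, 0.632]
ft_force: [-1.1, 0.1, 0.0]
grip_width: 0.0857
```

```bash
python3 -c "
from h import *
plan([.4856,.3377,.262],36.7,2)"
```

```text
tcp [0.4851 0.334  0.3212] yaw 36.29 tooly [-0.015  0.012 -1.   ] q1,5,6 [34.   1.  87.7] F [-1.1  0.1  0. ] w 0.0857 t 3.1
lin [-0.0041, 0.1481, 0.0073] tw -0.0018
lin [-0.0041, 0.1481, 0.0073] tw -0.0018
left 0.0593 0.41
```

Call:
{"api": "move_arm", "payload": {"increments": [{"grip":0,"linear":[-0.01,0.12,0.01],"twist":0},{"grip":0,"linear":[0,0.12,0.005],"twist":0},{"grip":0,"linear":[0,0.05,0],"twist":0},{"grip":0,"linear":[0,0,0],"twist":0},{"grip":0,"linear":[0,0,0],"twist":0}]}}

```text
clock: 3.6
eef_pos: [0.4855, 0.3348, 0.2654]
tool_rot: [-0.627, 0.327, -0.315, 0.633]
ft_force: [0.7, -0.0, -0.3]
grip_width: 0.0853
```

```bash
python3 -c "
from h import *
plan([.4856,.3377,.262],36.7,1)
p,d=bot.camera('scene');cv2.imwrite('pics/s1.png',cv2.resize(p[150:330,290:450],None,fx=3.3,fy=3.3,interpolation=cv2.INTER_CUBIC))
"
```

```text
tcp [0.4855 0.3348 0.2654] yaw 36.02 tooly [-0.011  0.014 -1.   ] q1,5,6 [34.1  1.  88.1] F [ 0.7 -0.  -0.3] w 0.0853 t 3.6
lin [-0.0113, 0.017, 0.0091] tw -0.006
left 0.0045 0.68
```

View pics/s1.png

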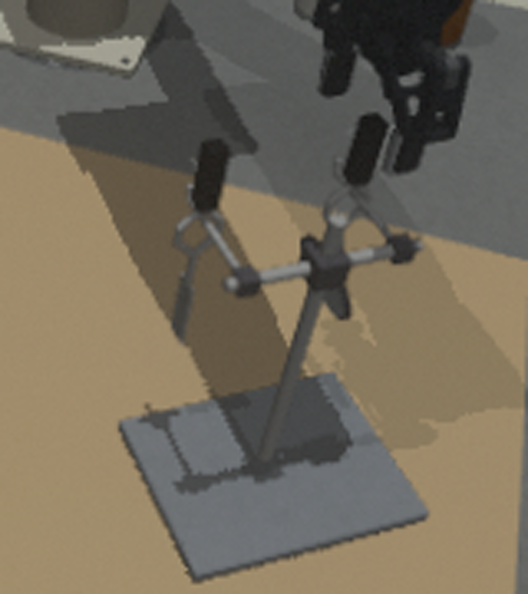

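The fingers straddle the mirror's grip at crop (367,148) and clear the spatula at (208,175). I'll close now.

Call:
{"api": "move_arm", "payload": {"increments": [{"grip":0,"linear":[-0.01,0,0.01],"twist":-0.006},{"grip":1,"linear":[0,0,0],"twist":0},{"grip":1,"linear":[0,0,0],"twist":0},{"grip":1,"linear":[0,0,0],"twist":0},{"grip":1,"linear":[0,0,0],"twist":0}]}}

```text
clock: 4.15
eef_pos: [0.4876, 0.339, 0.2694]
tool_rot: [-0.627, 0.321, -0.312, 0.637]
ft_force: [-0.9, -0.1, 0.2]
grip_width: 0.0282
```

Call:
{"api": "move_arm", "payload": {"increments": [{"grip":1,"linear":[0,0,0],"twist":0},{"grip":1,"linear":[0,0,0],"twist":0},{"grip":1,"linear":[0,0,0],"twist":0},{"grip":1,"linear":[0,0,0],"twist":0},{"grip":1,"linear":[0,0,0],"twist":0}]}}

```text
clock: 4.65
eef_pos: [0.4876, 0.3391, 0.2697]
tool_rot: [-0.627, 0.321, -0.312, 0.637]
ft_force: [-0.3, 1.1, 0.5]
grip_width: 0.0149
```

```bash
python3 -c "
from h import *
plan([.4856,.3377,.262],36.7,1)
"
```

```text
tcp [0.4876 0.3391 0.2697] yaw 36.78 tooly [-0.005  0.018 -1.   ] q1,5,6 [34.3  1.  87.5] F [-0.3  1.1  0.5] w 0.0149 t 4.65
lin [0.0004, 0.0383, -0.0127] tw 0.0007
left 0.0081 -0.08
```

The grasp sits too high on the grip: the grasp point is at its top edge. I'll regrasp about 12 mm lower.

Call:
{"api": "move_arm", "payload": {"increments": [{"grip":0.5,"linear":[0,0,0],"twist":0},{"grip":0.5,"linear":[0,0,0],"twist":0},{"grip":0.5,"linear":[0,0,0],"twist":0},{"grip":0.5,"linear":[0,0.05,-0.01],"twist":0},{"grip":0.5,"linear":[0,0.03,0],"twist":0}]}}

```text
clock: 5.15
eef_pos: [0.4862, 0.3382, 0.2538]
tool_rot: [-0.627, 0.321, -0.313, 0.637]
ft_force: [0.0, 1.2, 0.1]
grip_width: 0.0428
```

```bash
python3 -c "
from h import *
plan([.4856,.3377,.257],36.7,1)
"
```

```text
tcp [0.4862 0.3382 0.2538] yaw 36.77 tooly [-0.004  0.019 -1.   ] q1,5,6 [34.3  1.  87.5] F [0.  1.2 0.1] w 0.0428 t 5.15
lin [0.0002, -0.0161, -0.0037] tw 0.0006
left 0.0033 -0.07
```

Call:
{"api": "move_arm", "payload": {"increments": [{"grip":1,"linear":[0,0,0],"twist":0},{"grip":1,"linear":[0,0,0],"twist":0},{"grip":1,"linear":[0,0,0],"twist":0},{"grip":1,"linear":[0,0,0],"twist":0},{"grip":1,"linear":[0,0,0],"twist":0}]}}

```text
clock: 5.65
eef_pos: [0.4861, 0.3382, 0.2534]
tool_rot: [-0.627, 0.321, -0.312, 0.637]
ft_force: [-0.6, -0.2, -1.5]
grip_width: 0.015
```

```bash
python3 -c "
from h import *
plan([.4856,.3377,.257],36.7,1)
"
```

```text
tcp [0.4861 0.3382 0.2534] yaw 36.77 tooly [-0.005  0.018 -1.   ] q1,5,6 [34.3  1.  87.5] F [-0.6 -0.2 -1.5] w 0.015 t 5.65
lin [0.0001, -0.0182, -0.0031] tw 0.0006
left 0.0037 -0.07
```

Call:
{"api": "move_arm", "payload": {"increments": [{"grip":1,"linear":[0.025,0,0],"twist":0},{"grip":1,"linear":[0.025,0,0],"twist":0},{"grip":1,"linear":[0.025,0,0],"twist":0},{"grip":1,"linear":[0.025,0,0],"twist":0},{"grip":1,"linear":[0,0,0],"twist":0}]}}

```text
clock: 6.15
eef_pos: [0.4878, 0.3362, 0.2546]
tool_rot: [-0.622, 0.329, -0.296, 0.645]
ft_force: [-0.5, -0.3, -0.5]
grip_width: 0.015
```

```bash
python3 -c "
from h import *
plan([.4861,.3382,.2534],36.77,1)
p,d=bot.camera('scene');cv2.imwrite('pics/s2.png',cv2.resize(p[150:330,290:450],None,fx=3.3,fy=3.3,interpolation=cv2.INTER_CUBIC))
"
```

```text
tcp [0.4878 0.3362 0.2546] yaw 37.48 tooly [-0.027  0.05  -0.998] q1,5,6 [32.9  3.2 85.4] F [-0.5 -0.3 -0.5] w 0.015 t 6.15
lin [-0.0126, 0.0069, -0.0008] tw 0.0062
left 0.0029 -0.71
```

View pics/s2.png

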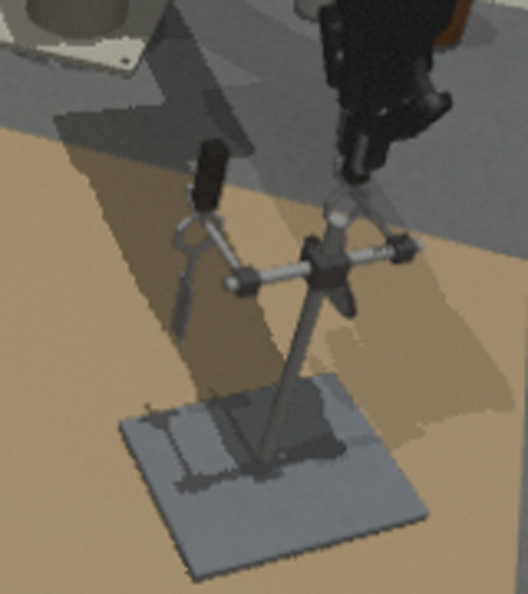

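Pushing against the hook tilts the mirror and tool together by about 2° in the wanted sense. The forces are low and the new pose stays. I'll ratchet on with slightly larger steps.

Call:
{"api": "move_arm", "payload": {"increments": [{"grip":1,"linear":[0.05,0,0],"twist":0},{"grip":1,"linear":[0.05,0,0],"twist":0},{"grip":1,"linear":[0.05,0,0],"twist":0},{"grip":1,"linear":[0.05,0,0],"twist":0},{"grip":1,"linear":[0.05,0,0],"twist":0}]}}

```text
clock: 6.7
eef_pos: [0.5079, 0.3124, 0.2546]
tool_rot: [-0.616, 0.336, -0.279, 0.655]
ft_force: [-7.4, 10.2, -5.1]
grip_width: 0.0154
```

```bash
cat >> h.py <<'E'
def tilt():
    o=bot.get_obs();A=R.from_quat(o["tool_rot"]).as_matrix();u=A[:,1]
    print("tilt about jaw",np.degrees(np.arcsin(-A[2,0])).round(2),"jaw slope",np.degrees(np.arcsin(A[2,2])).round(2))
E
python3 -c "
from h import *
plan([.4861,.3382,.2534],36.77,1);tilt()
"
```

```text
tcp [0.5079 0.3124 0.2546] yaw 38.29 tooly [-0.048  0.086 -0.995] q1,5,6 [28.7  5.6 80.4] F [-7.4 10.2 -5.1] w 0.0154 t 6.7
lin [-0.1675, 0.0225, -0.0054] tw 0.0132
left 0.0338 -1.52
tilt about jaw 5.58 jaw slope 0.86
```

```bash
python3 -c "
from h import *
p,d=bot.camera('scene');q,e=bot.camera('top')
np.save('d3.npy',d);np.save('e3.npy',e);cv2.imwrite('p3.png',p);cv2.imwrite('q3.png',q)
a=cv2.resize(p[165:265,340:430],None,fx=4.4,fy=5,interpolation=cv2.INTER_CUBIC)[:500,:396]
b=cv2.resize(q[160:260,90:170],None,fx=5,fy=5,interpolation=cv2.INTER_CUBIC)
cv2.imwrite('pics/s3.png',np.hstack([a,b]));plan([.4861,.3382,.2534],36.77,1)
"
```

```text
tcp [0.5088 0.3112 0.2546] yaw 38.2 tooly [-0.047  0.084 -0.995] q1,5,6 [28.6  5.5 80.4] F [-4.9  6.2  3.4] w 0.0154 t 6.8
lin [-0.175, 0.0224, -0.0057] tw 0.0124
left 0.0353 -1.43
```

View pics/s3.png

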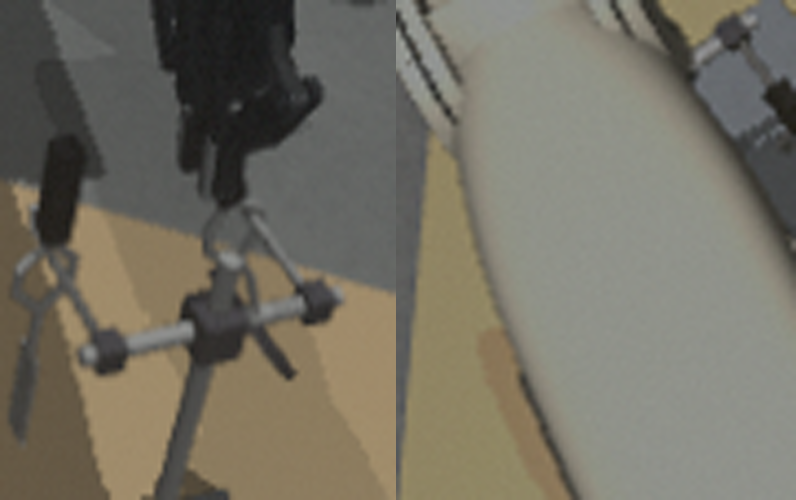

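The mirror has tilted: its head is now edge-on at crop (272,350), right of the rod. I'll measure the head's inclination from depth in the stand's y-z plane.

```bash
cat >> h.py <<'E'
def headline(D,box,img,xm,org,lo,hi):
    "points of head seen edge-on, in mirror (x,y,z) axes about org; line angle in y-z"
    X,uv=cloud("scene",D,box); ex=np.array([np.cos(xm),np.sin(xm),0]); ey=np.array([-ex[1],ex[0],0])
    Y=np.c_[(X-org)@ex,(X-org)@ey,(X-org)[:,2]]*1000
    m=(np.abs(Y)<hi).all(1)&(Y[:,2]<lo)
    return Y[m],uv[m],img[uv[m][:,1],uv[m][:,0]]
E
python3 - <<'E'
from h import *
xm=np.radians(36.7); org=np.array([.4856,.3377,.2335])
for n,i in(("scene0.npy","pics/scene0.png"),("d3.npy","p3.png")):
    Y,uv,c=headline(np.load(n),(350,185,430,265),cv2.imread(i),xm,org,-15,np.array([45,110,140]))
    print(n,len(Y))
    for k in range(0,len(Y)): print(uv[k],Y[k].round(0).astype(int),c[k].max(),end=" | ")
    print()
E
```

```text
scene0.npy 117
[400 209] [  4  12 -16] 85 | [401 209] [  5  14 -16] 76 | [400 210] [  5  11 -18] 115 | [401 210] [  4  15 -20] 83 | [389 211] [  4 -18 -16] 91 | [390 211] [  3 -15 -17] 101 | [401 211] [  4  16 -23] 108 | [389 212] [  4 -18 -19] 75 | [390 212] [  7 -17 -17] 83 | [388 213] [  4 -20 -22] 73 | [389 213] [  6 -18 -21] 79 | [390 213] [  7 -16 -20] 95 | [398 213] [  1  12 -32] 75 | [388 214] [  4 -19 -26] 72 | [389 214] [  5 -17 -26] 84 | [390 214] [  5 -14 -26] 116 | [397 214] [  2   9 -34] 78 | [398 214] [  3  11 -33] 78 | [399 214] [  5  12 -32] 78 | [388 215] [  5 -19 -28] 74 | [389 215] [  5 -16 -29] 92 | [396 215] [  0   9 -39] 81 | [397 215] [  5   8 -34] 79 | [398 215] [  5  10 -35] 90 | [388 216] [  5 -18 -31] 92 | [389 216] [  6 -16 -32] 86 | [395 216] [  3   4 -38] 99 | [396 216] [  3   7 -39] 88 | [397 216] [  5   8 -37] 110 | [356 217] [   4 -106  -16] 76 | [357 217] [   4 -104  -17] 106 | [389 217] [  8 -17 -33] 76 | [396 217] [  5   6 -40] 115 | [356 218] [   4 -106  -19] 77 | [357 218] [   5 -104  -19] 110 | [396 218] [  5   7 -44] 143 | [356 219] [   3 -104
[... 5001 characters left out ...]
4 | [400 234] [ 36   7 -70] 59 | [401 234] [ 34  12 -73] 57 | [402 234] [ 33  16 -75] 71 | [400 235] [ 35  10 -76] 67 | [401 235] [ 38  10 -72] 56 | [402 235] [ 36  14 -75] 57 | [403 235] [ 32  21 -81] 67 | [401 236] [ 37  12 -77] 65 | [402 236] [ 38  14 -77] 55 | [403 236] [ 38  17 -77] 55 | [404 236] [ 30  27 -88] 67 | [402 237] [ 38  15 -80] 64 | [403 237] [ 38  18 -81] 53 | [404 237] [ 40  19 -80] 57 | [405 237] [ 28  33 -95] 86 | [403 238] [ 38  19 -85] 58 | [404 238] [ 40  20 -84] 51 | [405 238] [ 39  24 -86] 58 | [406 238] [ 31  35 -97] 108 | [404 239] [ 40  22 -88] 54 | [405 239] [ 38  26 -90] 52 | [406 239] [ 38  30 -92] 62 | [405 240] [ 37  28 -95] 52 | [406 240] [ 35  33 -99] 85 |
```

Stem slope is about 20.4° and the head edge about 40.4° from vertical, which agrees with 20° + 20.4°. I need about 25° of tilt, so one more small push.

Call:
{"api": "move_arm", "payload": {"increments": [{"grip":1,"linear":[0.04,0,0],"twist":0},{"grip":1,"linear":[0,0,0],"twist":0},{"grip":1,"linear":[0,0,0],"twist":0},{"grip":1,"linear":[0,0,0],"twist":0},{"grip":1,"linear":[0,0,0],"twist":0}]}}

```text
clock: 7.3
eef_pos: [0.5106, 0.3088, 0.2538]
tool_rot: [-0.615, 0.339, -0.275, 0.657]
ft_force: [-1.9, 1.7, 0.4]
grip_width: 0.0155
```

```bash
cat >> h.py <<'E'
def measure(D,img):
    Y,uv,c=headline(D,(370,185,430,265),img,np.radians(36.7),np.array([.4856,.3377,.2335]),-15,np.array([45,80,140]))
    def line(m):
        v=cv2.fitLine(Y[m][:,1:].astype(np.float32),cv2.DIST_HUBER,0,.01,.01).ravel(); return round(float(np.degrees(np.arctan(-v[0]/v[1]))),1),int(m.sum()),v[2:].round(1)
    print("stem",line((np.abs(Y[:,0]-5)<5)&(Y[:,2]>-75)&(Y[:,2]<-42)&(np.abs(Y[:,1])<45)),"rim",line((Y[:,0]>33)&(Y[:,2]<-60)))
E
python3 - <<'E'
from h import *
measure(np.load("scene0.npy"),cv2.imread("pics/scene0.png"));measure(np.load("d3.npy"),cv2.imread("p3.png"))
p,d=bot.camera("scene"); measure(d,p); plan([.4861,.3382,.2534],36.77,1);tilt()
E
```

```text
stem (-3.5, 3, array([  6.7, -54.8], dtype=float32)) rim (15.5, 18, array([ -1.3, -96.5], dtype=float32))
stem (25.6, 16, array([ 11. , -57.5], dtype=float32)) rim (41.4, 22, array([ 17.4, -80.8], dtype=float32))
stem (26.8, 19, array([ 15. , -56.6], dtype=float32)) rim (47.5, 24, array([ 24.7, -79.5], dtype=float32))
tcp [0.5106 0.3088 0.2538] yaw 38.39 tooly [-0.055  0.093 -0.994] q1,5,6 [28.   6.2 79.6] F [-1.   1.8 -0.6] w 0.015 t 7.35
lin [-0.1899, 0.0223, -0.0049] tw 0.0141
left 0.0383 -1.62
tilt about jaw 6.13 jaw slope 0.85
```

Tilt is now about 26° (stem 26.8°, rim 47.5°, target 45°). Next I'll centre the eye round the hook tip by moving about 10 mm back along mirror +y and 12 mm up, then check.

```bash
python3 -c "
from h import *
plan([.5046,.3168,.266],38.4,2)"
```

```text
tcp [0.5106 0.3088 0.2538] yaw 38.39 tooly [-0.055  0.093 -0.994] q1,5,6 [28.   6.2 79.6] F [-1.   1.8 -0.6] w 0.015 t 7.35
lin [-0.0281, -0.0277, 0.001] tw -0.0001
lin [-0.0281, -0.0277, 0.001] tw -0.0001
left 0.0158 0.01
```

Call:
{"api": "move_arm", "payload": {"increments": [{"grip":1,"linear":[-0.028,-0.028,0],"twist":0},{"grip":1,"linear":[-0.028,-0.028,0],"twist":0},{"grip":1,"linear":[0,0,0],"twist":0},{"grip":1,"linear":[0,0,0],"twist":0},{"grip":1,"linear":[0,0,0],"twist":0}]}}

```text
clock: 7.85
eef_pos: [0.5053, 0.3153, 0.2674]
tool_rot: [-0.615, 0.338, -0.278, 0.656]
ft_force: [-0.0, 0.0, -0.6]
grip_width: 0.0147
```

Run:
```python
from h import *
p,d=bot.camera("scene"); measure(d,p); plan([.5046,.3168,.266],38.4,1);tilt()
Y,uv,c=headline(d,(370,170,430,265),p,np.radians(36.7),np.array([.4856,.3377,.2335]),20,np.array([14,50,60]))
for v in range(196,222):
    m=uv[:,1]==v
    print(v,[tuple(Y[k,1:].round(0).astype(int)) for k in np.where(m)[0]])
cv2.imwrite("pics/s4.png",cv2.resize(p[170:260,350:430],None,fx=6,fy=6,interpolation=cv2.INTER_CUBIC))
```

```text
stem (56.2, 21, array([ 21.3, -51.4], dtype=float32)) rim (55.0, 17, array([ 32. , -66.8], dtype=float32))
tcp [0.5053 0.3153 0.2673] yaw 38.3 tooly [-0.051  0.089 -0.995] q1,5,6 [29.   5.9 80.6] F [-0.3 -0.5 -0.5] w 0.0151 t 7.9
lin [-0.0074, 0.0074, 0.0019] tw -0.0009
left 0.0021 0.1
tilt about jaw 5.84 jaw slope 0.87
196 []
197 []
198 []
199 [(np.int64(4), np.int64(16))]
200 [(np.int64(-4), np.int64(18)), (np.int64(-1), np.int64(16)), (np.int64(3), np.int64(15)), (np.int64(5), np.int64(15)), (np.int64(9), np.int64(13)), (np.int64(12), np.int64(12))]
201 [(np.int64(-17), np.int64(20)), (np.int64(-3), np.int64(14)), (np.int64(0), np.int64(13)), (np.int64(2), np.int64(14)), (np.int64(6), np.int64(11)), (np.int64(8), np.int64(12)), (np.int64(11), np.int64(11))]
202 [(np.int64(-14), np.int64(11)), (np.int64(-13), np.int64(12)), (np.int64(-12), np.int64(13)), (np.int64(9), np.int64(6)), (np.int64(9), np.int64(9)), (np.int64(12), np.int64(8))]
203 [(np.int64(-18), np.int64(10)), (np.int64(-16), np.int64(11)), (np.int64(-13), np.int64(10)), (np.int64(-11), np.int64(11)), (np.int64(10), np
[... 2693 characters left out ...]
5)), (np.int64(20), np.int64(-55)), (np.int64(22), np.int64(-44))]
218 [(np.int64(7), np.int64(-44)), (np.int64(10), np.int64(-44)), (np.int64(22), np.int64(-47)), (np.int64(23), np.int64(-46))]
219 [(np.int64(9), np.int64(-49)), (np.int64(7), np.int64(-43)), (np.int64(10), np.int64(-44)), (np.int64(25), np.int64(-53)), (np.int64(25), np.int64(-50)), (np.int64(27), np.int64(-49))]
220 [(np.int64(8), np.int64(-46)), (np.int64(9), np.int64(-45)), (np.int64(13), np.int64(-46)), (np.int64(27), np.int64(-55)), (np.int64(29), np.int64(-54)), (np.int64(33), np.int64(-56))]
221 [(np.int64(8), np.int64(-49)), (np.int64(19), np.int64(-51)), (np.int64(29), np.int64(-60)), (np.int64(34), np.int64(-60))]
```

View pics/s4.png

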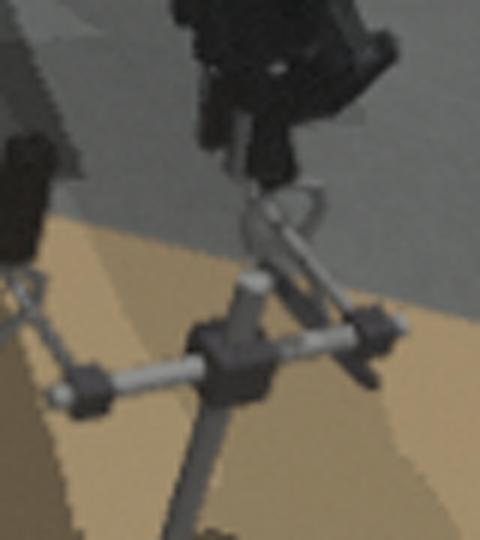

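The crop shows the eye centred round the hook, but the lift over-tilted the mirror to about 36° (stem from crop (275,270) to (375,380)). I'll push back the other way, along mirror +y, against the wire.

Call:
{"api": "move_arm", "payload": {"increments": [{"grip":1,"linear":[-0.04,0.004,0],"twist":0},{"grip":1,"linear":[-0.04,0.004,0],"twist":0},{"grip":1,"linear":[-0.04,0.004,0],"twist":0},{"grip":1,"linear":[0,0,0],"twist":0},{"grip":1,"linear":[0,0,0],"twist":0}]}}

```text
clock: 8.4
eef_pos: [0.4939, 0.3298, 0.2668]
tool_rot: [-0.617, 0.334, -0.285, 0.653]
ft_force: [1.7, 0.4, 0.2]
grip_width: 0.0151
```

```bash
cat >> h.py <<'E'
def measure2(D,img):
    Y,uv,c=headline(D,(370,185,430,265),img,np.radians(36.7),np.array([.4856,.3377,.2335]),20,np.array([45,80,140]))
    def line(Q):
        v=cv2.fitLine(Q.astype(np.float32),cv2.DIST_HUBER,0,.01,.01).ravel(); return round(float(np.degrees(np.arctan(-v[0]/v[1]))),1),len(Q),v[2:].round(1)
    m=(np.abs(Y[:,0]-5)<6)&(Y[:,2]<-20); Q=Y[m][:,1:]; best=None
    for a in np.radians(np.arange(-10,60,1.)):      # dominant thin line among the candidate pixels
        s=Q[:,0]*np.cos(a)+Q[:,1]*np.sin(a)
        for b in np.arange(s.min(),s.max(),1.):
            k=np.abs(s-b)<3
            if best is None or k.sum()>best.sum(): best=k
    print("stem",line(Q[best]),"z",Q[best][:,1].min().round(),Q[best][:,1].max().round(),"rim",line(Y[(Y[:,0]>33)&(Y[:,2]<-50)][:,1:]))
    r=Y[(np.abs(Y[:,0]-6)<4)&(Y[:,2]>-22)&(np.abs(Y[:,1])<35)]; print("ring y",r[:,1].min().round(),r[:,1].max().round(),"z",r[:,2].min().round())
E
python3 - <<'E'
from h import *
p,d=bot.camera("scene");cv2.imwrite("p5.png",p); measure2(d,p); plan([.5046,.3168,.266],38.4,1);tilt()
E
```

```text
stem (20.5, 21, array([ 28.4, -53.4], dtype=float32)) z -96.0 -20.0 rim (37.9, 24, array([ 32.7, -73.3], dtype=float32))
ring y -8.0 29.0 z -22.0
tcp [0.4939 0.3298 0.2669] yaw 38.01 tooly [-0.041  0.077 -0.996] q1,5,6 [31.2  5.  83.2] F [ 1.1 -1.3 -0.9] w 0.0156 t 8.45
lin [0.0844, -0.0027, 0.002] tw -0.0034
left 0.0169 0.39
tilt about jaw 4.9 jaw slope 0.87
```

Run:
```python
from h import *
p=cv2.imread("p5.png");p4=cv2.imread("p3.png")
f=lambda p:cv2.resize(p[175:255,370:425],None,fx=7,fy=7,interpolation=cv2.INTER_CUBIC)
cv2.imwrite("pics/s5.png",np.hstack([f(p4),f(p)]))
```

```text
(no output)
```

View pics/s5.png

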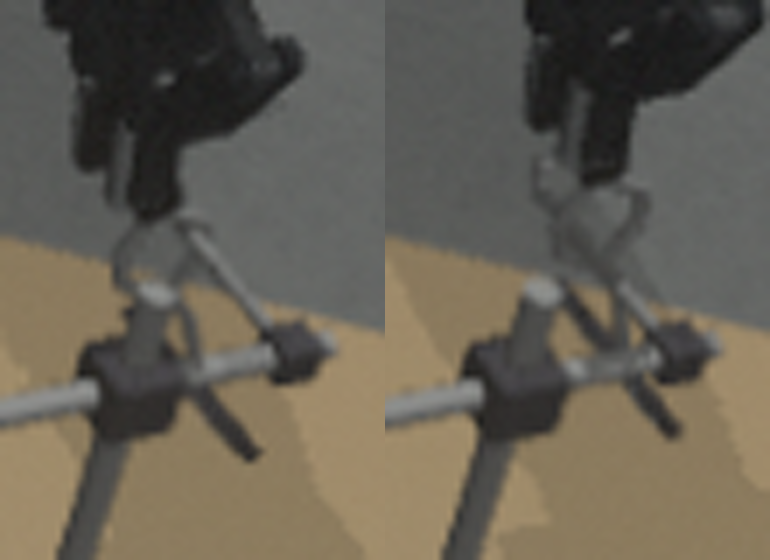

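The right half of the crop shows the eye at about (595,225) round the wire and the head edge from (565,285) to (675,430). The tilt is hard to judge against the crossbar. I'll re-centre the eye, draw the mirror off along the hook, and measure it in the clear.

Call:
{"api": "move_arm", "payload": {"increments": [{"grip":1,"linear":[0.04,0,0],"twist":0},{"grip":1,"linear":[0.01,0,-0.03],"twist":0},{"grip":1,"linear":[0,0,-0.06],"twist":0},{"grip":1,"linear":[0,0,-0.06],"twist":0},{"grip":1,"linear":[0,0,0],"twist":0}]}}

```text
clock: 8.95
eef_pos: [0.4741, 0.3028, 0.2646]
tool_rot: [-0.617, 0.336, -0.282, 0.653]
ft_force: [-0.7, 0.4, -0.7]
grip_width: 0.0153
```

Run:
```python
from h import *
plan([.5046,.3168,.266],38.4,1);tilt()
p,d=bot.camera("scene");cv2.imwrite("p6.png",p);np.save("d6.npy",d)
cv2.imwrite("pics/s6.png",cv2.resize(p[165:265,340:430],None,fx=6,fy=6,interpolation=cv2.INTER_CUBIC))
```

```text
tcp [0.4741 0.3028 0.2646] yaw 38.05 tooly [-0.046  0.079 -0.996] q1,5,6 [29.7  5.2 81.7] F [-0.7  0.4 -0.7] w 0.0153 t 8.95
lin [0.0384, -0.0083, 0.1634] tw -0.003
left 0.0336 0.35
tilt about jaw 5.19 jaw slope 0.74
```

View pics/s6.png

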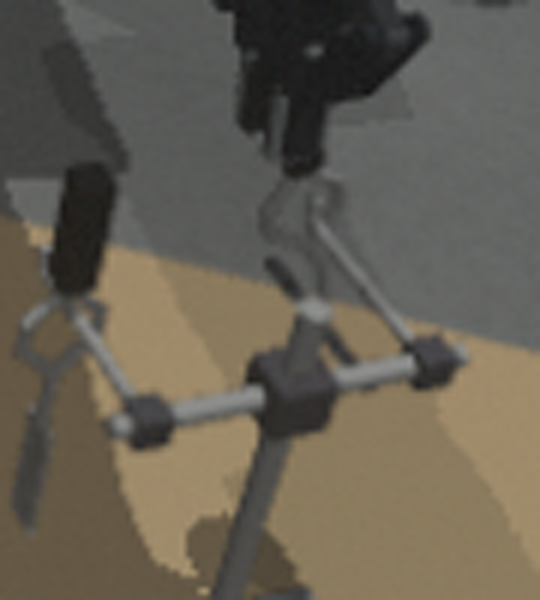

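The mirror has moved freely, with its eye at crop (300,215) and still near the tip. I'll draw it further out, then raise it.

Call:
{"api": "move_arm", "payload": {"increments": [{"grip":1,"linear":[0,0,-0.08],"twist":0},{"grip":1,"linear":[0,0,-0.1],"twist":0},{"grip":1,"linear":[0,0,-0.12],"twist":0},{"grip":1,"linear":[0,-0.15,-0.1],"twist":0},{"grip":1,"linear":[0,-0.15,0],"twist":0}]}}

```text
clock: 9.5
eef_pos: [0.4111, 0.2478, 0.319]
tool_rot: [-0.619, 0.338, -0.28, 0.651]
ft_force: [1.1, 0.2, 0.2]
grip_width: 0.0154
```

Call:
{"api": "move_arm", "payload": {"increments": [{"grip":1,"linear":[0,-0.1,-0.05],"twist":0},{"grip":1,"linear":[0,-0.05,0],"twist":0},{"grip":1,"linear":[0,0,0],"twist":0},{"grip":1,"linear":[0,0,0],"twist":0},{"grip":1,"linear":[0,0,0],"twist":0}]}}

```text
clock: 10.0
eef_pos: [0.4068, 0.2405, 0.3542]
tool_rot: [-0.616, 0.337, -0.281, 0.654]
ft_force: [0.4, -0.5, -1.0]
grip_width: 0.0154
```

Run:
```python
from h import *
plan([.4,.25,.36],38.4,1);tilt()
p,d=bot.camera("scene");cv2.imwrite("p7.png",p);np.save("d7.npy",d)
o=bot.get_obs();A=R.from_quat(o["tool_rot"]).as_matrix();g=np.array(o["eef_pos"])-.019*A[:,1]
yaw=np.arctan2(A[1,2],A[0,2]); 
c=proj("scene",[g,g-[0,0,.16]]);print(c)
u,v=c.mean(0).astype(int); box=(u-35,v-25,u+35,v+45)
X,uv=cloud("scene",d,box); ex=np.array([np.cos(yaw),np.sin(yaw),0]);ey=np.array([-ex[1],ex[0],0])
Y=np.c_[(X-g)@ex,(X-g)@ey,(X-g)[:,2]]*1000
m=(np.abs(Y[:,0])<45)&(np.abs(Y[:,1])<100)&(Y[:,2]<-35)&(Y[:,2]>-180); Y=Y[m];uv=uv[m]
np.savez("m7.npz",Y=Y,uv=uv)
st=Y[(np.abs(Y[:,0])<9)&(Y[:,2]<-85)&(Y[:,2]>-103)]
print("n",len(Y)); print("stem?",st.round(0).astype(int).tolist())
z=np.arange(-40,-170,-8)
for a in z:
    k=(Y[:,2]<=a)&(Y[:,2]>a-8); 
    if k.any(): print(a,k.sum(),"x",Y[k,0].min().round(),Y[k,0].max().round(),"y",Y[k,1].min().round(),np.median(Y[k,1]).round(),Y[k,1].max().round())
cv2.imwrite("pics/s7.png",cv2.resize(p[box[1]-30:box[3]+10,box[0]-10:box[2]+10],None,fx=5.4,fy=5.4,interpolation=cv2.INTER_CUBIC))
```

```text
tcp [0.4068 0.2405 0.3542] yaw 38.09 tooly [-0.047  0.083 -0.995] q1,5,6 [27.1  5.5 78.9] F [ 0.4 -0.5 -1. ] w 0.0154 t 10.0
lin [-0.0608, -0.0231, 0.0029] tw -0.0027
left 0.013 0.31
tilt about jaw 5.42 jaw slope 0.83
[[371.72898445 129.91892532]
 [360.75224023 182.92986941]]
n 228
stem? [[4, 34, -87], [6, 35, -86], [2, 41, -89], [4, 37, -90], [4, 41, -91], [5, 37, -93], [5, 41, -94], [5, 43, -94], [-8, 26, -103], [-5, 30, -101], [0, 42, -100], [5, 41, -96], [4, 45, -98], [-3, 26, -102], [-1, 28, -102], [-2, 32, -103], [5, 42, -100], [8, 43, -98], [4, 25, -101], [4, 28, -101], [6, 30, -100], [5, 25, -103], [9, 31, -102]]
-40 21 x 0.0 7.0 y 9.0 26.0 39.0
-48 16 x 0.0 6.0 y 2.0 9.0 40.0
-56 10 x 2.0 7.0 y 6.0 38.0 41.0
-64 20 x -0.0 7.0 y 7.0 18.0 40.0
-72 18 x -1.0 6.0 y 18.0 28.0 34.0
-80 6 x 3.0 6.0 y 30.0 34.0 35.0
-88 6 x 2.0 5.0 y 37.0 41.0 43.0
-96 28 x -13.0 24.0 y 24.0 30.0 45.0
-104 26 x -19.0 32.0 y 27.0 32.0 46.0
-112 23 x -20.0 38.0 y 33.0 38.0 53.0
-120 19 x 4.0 40.0 y 38.0 46.0 53.0
-128 12 x -26.0 40.0 y 44.0 49.0 57.0
-136 9 x -1.0 39.0 y 51.0 54.0 61.0
-144 6 x -22.0 30.0 y 57.0 58.0 62.0
-152 3 x -5.0 10.0 y 63.0 66.0 66.0
```

View pics/s7.png

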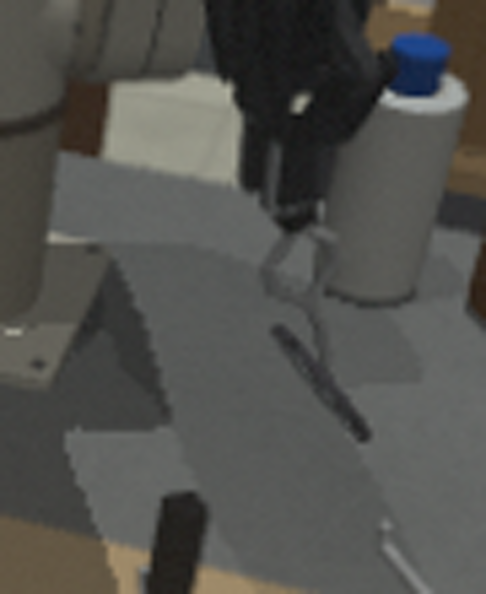

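The mirror is clear of the hook and the view is good: eye at crop (298,265), head edge from (280,328) to (365,437). From depth, eye centre to head centre leans 18° and the head edge about 35–38°, so the normal is roughly 8° short of 45°. I'll press the eye's outer side against the hook wire from its left to add tilt, and plan that approach now.

```bash
cat >> h.py <<'E'
def free(tag):
    "mirror pose relative to grasp point from scene depth (frame: jaw yaw, ey, up)"
    p,d=bot.camera("scene"); cv2.imwrite(tag+".png",p)
    o=bot.get_obs();A=R.from_quat(o["tool_rot"]).as_matrix();g=np.array(o["eef_pos"])-.019*A[:,1]
    yaw=np.arctan2(A[1,2],A[0,2]); ex=np.array([np.cos(yaw),np.sin(yaw),0]);ey=np.array([-ex[1],ex[0],0])
    u,v=proj("scene",[g+.045*ey-[0,0,.11]])[0].astype(int)
    X,uv=cloud("scene",d,(u-45,v-45,u+45,v+45))
    Y=np.c_[(X-g)@ex,(X-g)@ey,(X-g)[:,2]]*1000
    k=(np.abs(Y[:,0])<42)&(np.abs(Y[:,0])>9)&(Y[:,1]>5)&(Y[:,1]<95)&(Y[:,2]<-85)&(Y[:,2]>-170); H=Y[k]
    f=cv2.fitLine(H[:,1:].astype(np.float32),cv2.DIST_HUBER,0,.01,.01).ravel()
    t=(H[:,1:]-f[2:])@f[:2]; s=np.abs((H[:,1:]-f[2:])@[-f[1],f[0]])<7; t=t[s]
    c=f[2:]+f[:2]*(t.min()+t.max())/2
    r=Y[(np.abs(Y[:,0]-4)<6)&(Y[:,2]>-68)&(Y[:,2]<-40)&(Y[:,1]>-15)&(Y[:,1]<60)]
    print("head edge deg",np.degrees(np.arctan(-f[0]/f[1])).round(1),"len",(t.max()-t.min()).round(),"n",len(H),"centre y,z",c.round(),"mid x",((H[:,0].min()+H[:,0].max())/2).round(),"ring y",r[:,1].min().round(),r[:,1].max().round(),"g",g.round(4))
E
python3 - <<'E'
from h import *
free("f0")
plan([.448,.368,.354],36.7,4)
E
```

```text
head edge deg 34.9 len 60.0 n 81 centre y,z [  45. -126.] mid x 7.0 ring y 4.0 40.0 g [0.4075 0.2388 0.3728]
tcp [0.4066 0.2404 0.3539] yaw 38.09 tooly [-0.048  0.083 -0.995] q1,5,6 [27.1  5.5 78.9] F [-0.1  0.5 -1.2] w 0.0153 t 10.1
lin [-0.0931, 0.0105, 0.1391] tw 0.003
lin [-0.0939, 0.0105, 0.1386] tw 0.003
lin [-0.0947, 0.0105, 0.138] tw 0.003
lin [-0.0956, 0.0105, 0.1374] tw 0.003
left 0.1342 -1.39
```

Call:
{"api": "move_arm", "payload": {"increments": [{"grip":1,"linear":[-0.13,0.01,0.1],"twist":0.003},{"grip":1,"linear":[-0.13,0.01,0.14],"twist":0.003},{"grip":1,"linear":[-0.09,0.01,0.16],"twist":0.003},{"grip":1,"linear":[-0.05,0.01,0.12],"twist":0.003},{"grip":1,"linear":[0,0,0],"twist":0}]}}

```text
clock: 10.6
eef_pos: [0.4402, 0.3709, 0.35]
tool_rot: [-0.615, 0.347, -0.288, 0.647]
ft_force: [0.2, -0.2, -0.7]
grip_width: 0.0151
```

Run:
```python
from h import *
plan([.448,.368,.259],36.7,4)
```

```text
tcp [0.4402 0.3709 0.35  ] yaw 36.54 tooly [-0.053  0.078 -0.995] q1,5,6 [37.2  5.4 90.7] F [ 0.2 -0.2 -0.7] w 0.0151 t 10.6
lin [0.0194, 0.1125, 0.0053] tw -0.0004
lin [0.0194, 0.1125, 0.0053] tw -0.0004
lin [0.0194, 0.1125, 0.0052] tw -0.0004
lin [0.0194, 0.1125, 0.0052] tw -0.0004
left 0.0914 0.16
```

Call:
{"api": "move_arm", "payload": {"increments": [{"grip":1,"linear":[0.015,0.13,0.005],"twist":0},{"grip":1,"linear":[0.015,0.13,0.005],"twist":0},{"grip":1,"linear":[0.015,0.13,0.005],"twist":0},{"grip":1,"linear":[0.01,0.06,0.005],"twist":0},{"grip":1,"linear":[0,0,0],"twist":0}]}}

```text
clock: 11.1
eef_pos: [0.4433, 0.3701, 0.2522]
tool_rot: [-0.617, 0.348, -0.287, 0.645]
ft_force: [-0.5, 0.8, -1.9]
grip_width: 0.0153
```

Run:
```python
from h import *
plan([.4661,.3441,.259],36.7,3)
free("f1")
```

```text
tcp [0.4433 0.3701 0.2522] yaw 36.63 tooly [-0.059  0.073 -0.996] q1,5,6 [37.   5.4 90.4] F [-0.5  0.8 -1.9] w 0.0153 t 11.1
lin [0.0562, -0.0167, 0.0046] tw -0.0002
lin [0.0562, -0.0167, 0.0046] tw -0.0002
lin [0.0562, -0.0167, 0.0046] tw -0.0002
left 0.0353 0.07
head edge deg 34.9 len 61.0 n 67 centre y,z [  45. -129.] mid x 4.0 ring y 4.0 42.0 g [0.4445 0.3689 0.272 ]
```

Call:
{"api": "move_arm", "payload": {"increments": [{"grip":1,"linear":[0.07,-0.02,0.006],"twist":0},{"grip":1,"linear":[0.07,-0.015,0.005],"twist":0},{"grip":1,"linear":[0.05,-0.01,0.003],"twist":0},{"grip":1,"linear":[0.04,0,0],"twist":0},{"grip":1,"linear":[0.03,0,0],"twist":0}]}}

```text
clock: 11.65
eef_pos: [0.4792, 0.3289, 0.2618]
tool_rot: [-0.614, 0.348, -0.285, 0.648]
ft_force: [-5.3, 9.3, -6.5]
grip_width: 0.0152
```

Run:
```python
from h import *
plan([.4661,.3441,.259],36.7,1);tilt()
free("f2")
```

```text
tcp [0.4792 0.3289 0.2618] yaw 36.68 tooly [-0.058  0.083 -0.995] q1,5,6 [31.4  5.8 84.7] F [-5.3  9.3 -6.5] w 0.0152 t 11.65
lin [-0.0981, 0.0239, -0.0075] tw -0.0001
left 0.0203 0.02
tilt about jaw 5.83 jaw slope 0.18
head edge deg 44.2 len 51.0 n 31 centre y,z [  52. -119.] mid x 11.0 ring y 3.0 47.0 g [0.4807 0.3268 0.2805]
```

Contact force is about 10 N and the head edge reads 44°, though partly occluded. I'll add one small extra push, then back off and measure in the clear.

Call:
{"api": "move_arm", "payload": {"increments": [{"grip":1,"linear":[0.02,0,0],"twist":0},{"grip":1,"linear":[0,0,0],"twist":0},{"grip":1,"linear":[-0.07,0,-0.01],"twist":0},{"grip":1,"linear":[-0.1,0,-0.03],"twist":0},{"grip":1,"linear":[-0.1,-0.08,-0.05],"twist":0}]}}

```text
clock: 12.2
eef_pos: [0.4344, 0.3576, 0.2813]
tool_rot: [-0.613, 0.353, -0.283, 0.648]
ft_force: [-0.4, 0.0, -0.3]
grip_width: 0.0154
```

Call:
{"api": "move_arm", "payload": {"increments": [{"grip":1,"linear":[-0.03,-0.15,-0.08],"twist":0},{"grip":1,"linear":[0,-0.15,-0.15],"twist":0},{"grip":1,"linear":[0.05,-0.1,-0.2],"twist":0},{"grip":1,"linear":[0.1,0,-0.2],"twist":0},{"grip":1,"linear":[0,0,0],"twist":0}]}}

```text
clock: 12.7
eef_pos: [0.3465, 0.2558, 0.3639]
tool_rot: [-0.613, 0.35, -0.283, 0.649]
ft_force: [-0.2, 0.8, -0.0]
grip_width: 0.0148
```

Run:
```python
from h import *
tilt(); free("f3"); plan([.4,.25,.36],38,1)
```

```text
tilt about jaw 6.16 jaw slope 0.19
head edge deg 38.4 len 67.0 n 65 centre y,z [  56. -124.] mid x 4.0 ring y 8.0 48.0 g [0.3495 0.2562 0.3834]
tcp [0.3483 0.2579 0.3646] yaw 36.82 tooly [-0.059  0.091 -0.994] q1,5,6 [32.2  6.2 85.3] F [-0.9 -0.2 -0.5] w 0.0152 t 12.75
lin [0.1879, 0.0038, 0.183] tw -0.0103
left 0.0525 1.18
```

Free-space estimates of the tilt disagree: 18° from the head edge, 21.5° from eye to head, 24° from grasp to head. I'll turn toward the final yaw, so the scene camera sees the glass face and a plane fit can settle it.

Run:
```python
from h import *
plan([.38,.08,.38],98.5,9)
```

```text
tcp [0.3483 0.2579 0.3646] yaw 36.82 tooly [-0.059  0.091 -0.994] q1,5,6 [32.2  6.2 85.3] F [-0.9 -0.2 -0.5] w 0.0152 t 12.75
lin [0.0882, -0.0186, -0.0451] tw -0.0598
lin [0.0822, -0.0186, -0.0553] tw -0.0598
lin [0.075, -0.0186, -0.0647] tw -0.0598
lin [0.0667, -0.0186, -0.0732] tw -0.0598
lin [0.0575, -0.0186, -0.0806] tw -0.0598
lin [0.0475, -0.0186, -0.0869] tw -0.0598
lin [0.0368, -0.0186, -0.0919] tw -0.0598
lin [0.0255, -0.0186, -0.0957] tw -0.0598
lin [0.0139, -0.0186, -0.098] tw -0.0598
left 0.1813 61.68
```

Call:
{"api": "move_arm", "payload": {"increments": [{"grip":1,"linear":[0.09,-0.02,-0.05],"twist":-0.065},{"grip":1,"linear":[0.08,-0.02,-0.06],"twist":-0.065},{"grip":1,"linear":[0.08,-0.02,-0.07],"twist":-0.065},{"grip":1,"linear":[0.07,-0.02,-0.08],"twist":-0.065},{"grip":1,"linear":[0.06,-0.02,-0.09],"twist":-0.065}]}}

```text
clock: 13.25
eef_pos: [0.3701, 0.155, 0.3757]
tool_rot: [-0.67, 0.109, -0.064, 0.731]
ft_force: [-0.6, -0.9, -1.0]
grip_width: 0.0152
```

Call:
{"api": "move_arm", "payload": {"increments": [{"grip":1,"linear":[0.05,-0.02,-0.09],"twist":-0.065},{"grip":1,"linear":[0.03,-0.02,-0.1],"twist":-0.065},{"grip":1,"linear":[0.02,-0.02,-0.1],"twist":-0.065},{"grip":1,"linear":[0,0,0],"twist":-0.04},{"grip":1,"linear":[0,0,0],"twist":0}]}}

```text
clock: 13.75
eef_pos: [0.3901, 0.0919, 0.3824]
tool_rot: [-0.666, -0.074, 0.098, 0.736]
ft_force: [0.9, 0.9, -1.2]
grip_width: 0.0154
```

```bash
cat >> h.py <<'E'
def glass(tag,show=False):
    p,d=bot.camera("scene"); cv2.imwrite(tag+".png",p); o=bot.get_obs();A=R.from_quat(o["tool_rot"]).as_matrix()
    g=np.array(o["eef_pos"])-.019*A[:,1]; c0=g-.138*np.array([0,0,1])*.9+.05*(-A[:,0]*[1,1,0])
    u,v=proj("scene",[c0])[0].astype(int); X,uv=cloud("scene",d,(u-40,v-40,u+40,v+40))
    k=(np.linalg.norm(X-c0,axis=1)<.055); H=X[k]
    rng=np.random.default_rng(0); best=None
    for _ in range(800):
        a,b,c=H[rng.choice(len(H),3,False)]; n=np.cross(b-a,c-a)
        if np.linalg.norm(n)<2e-4: continue
        n/=np.linalg.norm(n); m=np.abs((H-a)@n)<.003
        if best is None or m.sum()>best.sum(): best=m
    Q=H[best]; c=Q.mean(0); n=np.linalg.svd(Q-c)[2][2]; n=n if n[2]<0 else -n
    E=Q-c; e1=np.cross(n,[0,0,1.]);e1/=np.linalg.norm(e1);e2=np.cross(n,e1)
    (cx,cy),rad=cv2.minEnclosingCircle(np.c_[E@e1,E@e2].astype(np.float32)*1000); C=c+(cx*e1+cy*e2)/1000
    print("n",n.round(3),"down deg",np.degrees(np.arcsin(-n[2])).round(1),"az",np.degrees(np.arctan2(n[1],n[0])).round(1),"pts",len(Q),"of",len(H),"centre",C.round(4),"r",round(rad,1),"g",g.round(4),"n_tool",(A.T@n).round(3),"c_tool",(A.T@(C-g)).round(4))
    return n,C,(u,v),p
E
python3 - <<'E'
from h import *
tilt(); n,C,(u,v),p=glass("g0"); plan([.38,.08,.38],98.5,1)
cv2.imwrite("pics/s8.png",cv2.resize(p[v-60:v+40,u-50:u+50],None,fx=5,fy=5,interpolation=cv2.INTER_CUBIC)); print(u,v)
E
```

```text
tilt about jaw 1.25 jaw slope 5.82
n [ 0.774  0.258 -0.578] down deg 35.3 az 18.4 pts 230 of 250 centre [0.3452 0.0914 0.2723] r 37.7 g [0.3909 0.0902 0.4012] n_tool [0.826 0.563 0.006] c_tool [-0.0413  0.1304 -0.001 ]
tcp [0.39   0.092  0.3823] yaw 103.84 tooly [-0.046  0.093 -0.995] q1,5,6 [ 9.   5.7 -5. ] F [-0.1 -0.2 -0.7] w 0.0155 t 13.8
lin [-0.063, 0.0083, -0.0472] tw 0.0466
left 0.0158 -5.34
312 138
```

View pics/s8.png

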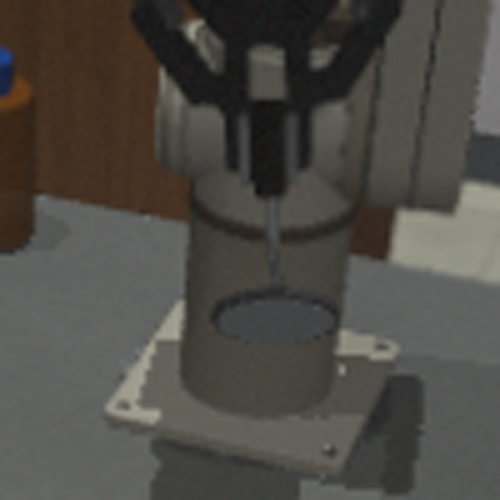

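This view shows the glass face clearly at crop (275,320). The plane fit is good (230 points, radius 37.7 mm): the normal is 34.3° down relative to the tool and 35.3° down in the world. I need about 9° more slip, so I'll go back to the hook and push further.

Run:
```python
from h import *
plan([.36,.28,.365],37.5,9)
```

```text
tcp [0.39   0.092  0.3823] yaw 103.84 tooly [-0.046  0.093 -0.995] q1,5,6 [ 9.   5.7 -5. ] F [-0.1 -0.2 -0.7] w 0.0155 t 13.8
lin [0.0092, 0.0201, 0.1039] tw 0.0643
lin [-0.0042, 0.0201, 0.1042] tw 0.0643
lin [-0.0175, 0.0201, 0.1028] tw 0.0643
lin [-0.0306, 0.0201, 0.0997] tw 0.0643
lin [-0.0431, 0.0201, 0.095] tw 0.0643
lin [-0.0549, 0.0201, 0.0887] tw 0.0643
lin [-0.0658, 0.0201, 0.0809] tw 0.0643
lin [-0.0757, 0.0201, 0.0718] tw 0.0643
lin [-0.0843, 0.0201, 0.0615] tw 0.0643
left 0.1912 -66.34
```

Call:
{"api": "move_arm", "payload": {"increments": [{"grip":1,"linear":[0.01,0.02,0.11],"twist":0.069},{"grip":1,"linear":[0,0.02,0.11],"twist":0.069},{"grip":1,"linear":[-0.02,0.02,0.11],"twist":0.069},{"grip":1,"linear":[-0.03,0.02,0.11],"twist":0.069},{"grip":1,"linear":[-0.05,0.02,0.1],"twist":0.069}]}}

```text
clock: 14.3
eef_pos: [0.3781, 0.209, 0.3732]
tool_rot: [-0.657, 0.192, -0.147, 0.714]
ft_force: [0.3, 0.3, -1.6]
grip_width: 0.0151
```

Call:
{"api": "move_arm", "payload": {"increments": [{"grip":1,"linear":[-0.06,0.02,0.09],"twist":0.069},{"grip":1,"linear":[-0.08,0.02,0.08],"twist":0.069},{"grip":1,"linear":[-0.09,0.02,0.07],"twist":0.069},{"grip":1,"linear":[-0.1,0.01,0.05],"twist":0.04},{"grip":1,"linear":[0,0,0],"twist":0}]}}

```text
clock: 14.8
eef_pos: [0.3628, 0.3084, 0.3666]
tool_rot: [-0.598, 0.369, -0.31, 0.64]
ft_force: [0.1, -0.8, -1.0]
grip_width: 0.0154
```

Run:
```python
from h import *
plan([.44,.371,.355],36.7,4);tilt()
```

```text
tcp [0.3628 0.3084 0.3666] yaw 32.49 tooly [-0.043  0.092 -0.995] q1,5,6 [36.7  5.7 94.3] F [ 0.1 -0.8 -1. ] w 0.0154 t 14.8
lin [-0.0124, 0.0174, 0.1232] tw -0.0092
lin [-0.0102, 0.0174, 0.1234] tw -0.0092
lin [-0.0079, 0.0174, 0.1236] tw -0.0092
lin [-0.0056, 0.0174, 0.1237] tw -0.0092
left 0.1 4.21
tilt about jaw 5.81 jaw slope 0.75
```

Call:
{"api": "move_arm", "payload": {"increments": [{"grip":1,"linear":[-0.015,0.02,0.15],"twist":-0.009},{"grip":1,"linear":[-0.01,0.02,0.15],"twist":-0.009},{"grip":1,"linear":[-0.01,0.02,0.13],"twist":-0.009},{"grip":1,"linear":[0,0.02,0.06],"twist":-0.009},{"grip":1,"linear":[0,0,0],"twist":0}]}}

```text
clock: 15.3
eef_pos: [0.4407, 0.374, 0.3517]
tool_rot: [-0.61, 0.343, -0.287, 0.654]
ft_force: [-0.8, -0.1, -1.6]
grip_width: 0.0151
```

Run:
```python
from h import *
plan([.444,.37,.259],36.7,4);tilt()
```

```text
tcp [0.4407 0.374  0.3517] yaw 36.96 tooly [-0.043  0.09  -0.995] q1,5,6 [37.4  5.6 90.4] F [-0.8 -0.1 -1.6] w 0.0151 t 15.3
lin [0.0178, 0.1146, -0.0019] tw 0.0006
lin [0.0178, 0.1146, -0.0019] tw 0.0006
lin [0.0178, 0.1146, -0.0019] tw 0.0006
lin [0.0178, 0.1146, -0.0019] tw 0.0006
left 0.0928 -0.26
tilt about jaw 5.6 jaw slope 1.11
```

Call:
{"api": "move_arm", "payload": {"increments": [{"grip":1,"linear":[0.016,0.13,0],"twist":0},{"grip":1,"linear":[0.016,0.13,0],"twist":0},{"grip":1,"linear":[0.016,0.13,0],"twist":0},{"grip":1,"linear":[0.01,0.04,0],"twist":0},{"grip":1,"linear":[0,0,0],"twist":0}]}}

```text
clock: 15.8
eef_pos: [0.4427, 0.3711, 0.2643]
tool_rot: [-0.61, 0.343, -0.288, 0.653]
ft_force: [0.3, -0.2, -0.6]
grip_width: 0.0149
```

Run:
```python
from h import *
plan([.4866,.319,.26],36.7,5)
```

```text
tcp [0.4427 0.3711 0.2643] yaw 36.83 tooly [-0.042  0.09  -0.995] q1,5,6 [37.1  5.5 90.2] F [ 0.3 -0.2 -0.6] w 0.0149 t 15.8
lin [0.0681, -0.0022, 0.0038] tw 0.0002
lin [0.0681, -0.0022, 0.0038] tw 0.0002
lin [0.0681, -0.0022, 0.0038] tw 0.0002
lin [0.0681, -0.0022, 0.0039] tw 0.0002
lin [0.0681, -0.0022, 0.0039] tw 0.0002
left 0.0683 -0.13
```

Call:
{"api": "move_arm", "payload": {"increments": [{"grip":1,"linear":[0.09,0,0.006],"twist":0},{"grip":1,"linear":[0.07,0,0.005],"twist":0},{"grip":1,"linear":[0.05,0,0.004],"twist":0},{"grip":1,"linear":[0.045,0,0],"twist":0},{"grip":1,"linear":[0.045,0,0],"twist":0}]}}

```text
clock: 16.3
eef_pos: [0.4821, 0.3261, 0.2648]
tool_rot: [-0.607, 0.343, -0.287, 0.657]
ft_force: [-7.1, 8.0, -1.5]
grip_width: 0.0153
```

Run:
```python
from h import *
plan([.4866,.319,.26],36.7,1);tilt();free("f4")
```

```text
tcp [0.4821 0.3261 0.2648] yaw 36.94 tooly [-0.038  0.099 -0.994] q1,5,6 [31.  6. 84.] F [-7.1  8.  -1.5] w 0.0153 t 16.3
lin [0.0442, 0.0194, -0.0041] tw 0.0021
left 0.0097 -0.24
tilt about jaw 5.85 jaw slope 1.66
head edge deg 48.5 len 50.0 n 18 centre y,z [  59. -118.] mid x 8.0 ring y 7.0 50.0 g [0.4832 0.3237 0.2837]
```

Call:
{"api": "move_arm", "payload": {"increments": [{"grip":1,"linear":[0.045,0,0],"twist":0},{"grip":1,"linear":[0,0,0],"twist":0},{"grip":1,"linear":[0,0,0],"twist":0},{"grip":1,"linear":[0,0,0],"twist":0},{"grip":1,"linear":[0,0,0],"twist":0}]}}

```text
clock: 16.85
eef_pos: [0.4861, 0.321, 0.2654]
tool_rot: [-0.605, 0.345, -0.284, 0.659]
ft_force: [0.2, 1.3, -1.2]
grip_width: 0.0151
```

Run:
```python
from h import *
plan([.4866,.319,.26],36.7,1);tilt();free("f5")
```

```text
tcp [0.4861 0.321  0.2654] yaw 36.99 tooly [-0.043  0.108 -0.993] q1,5,6 [30.   6.6 83. ] F [ 0.2  1.3 -1.2] w 0.0151 t 16.85
lin [0.0121, 0.0256, -0.0049] tw 0.0025
left 0.0057 -0.29
tilt about jaw 6.44 jaw slope 1.76
head edge deg 50.4 len 55.0 n 54 centre y,z [  69. -110.] mid x 7.0 ring y 13.0 53.0 g [0.487  0.3189 0.2843]
```

Grasp-to-head lean went from 24.3° to 32.1°, which is the roughly 8° I wanted. Retreating, then I'll turn to the final yaw and measure again.

Call:
{"api": "move_arm", "payload": {"increments": [{"grip":1,"linear":[-0.08,0,-0.01],"twist":0},{"grip":1,"linear":[-0.12,0,-0.03],"twist":0},{"grip":1,"linear":[-0.12,-0.06,-0.05],"twist":0},{"grip":1,"linear":[-0.03,-0.15,-0.08],"twist":0},{"grip":1,"linear":[0,-0.15,-0.15],"twist":0}]}}

```text
clock: 17.4
eef_pos: [0.3916, 0.333, 0.3385]
tool_rot: [-0.608, 0.347, -0.283, 0.656]
ft_force: [0.2, -1.2, 0.5]
grip_width: 0.0149
```

Call:
{"api": "move_arm", "payload": {"increments": [{"grip":1,"linear":[0.05,-0.1,-0.2],"twist":0},{"grip":1,"linear":[0.08,-0.02,-0.18],"twist":-0.03},{"grip":1,"linear":[0.1,-0.02,-0.05],"twist":-0.065},{"grip":1,"linear":[0.09,-0.02,-0.06],"twist":-0.065},{"grip":1,"linear":[0.09,-0.02,-0.07],"twist":-0.065}]}}

```text
clock: 17.9
eef_pos: [0.3595, 0.1992, 0.3702]
tool_rot: [-0.655, 0.178, -0.134, 0.722]
ft_force: [-0.2, -0.7, -0.8]
grip_width: 0.0151
```

Run:
```python
from h import *
plan([.39,.06,.39],95,5);tilt()
```

```text
tcp [0.3595 0.1992 0.3702] yaw 64.3 tooly [-0.04   0.106 -0.994] q1,5,6 [24.2  6.5 49.7] F [-0.2 -0.7 -0.8] w 0.0151 t 17.9
lin [0.0852, -0.0357, -0.1103] tw -0.0536
lin [0.0729, -0.0357, -0.1188] tw -0.0536
lin [0.0598, -0.0357, -0.1259] tw -0.0536
lin [0.046, -0.0357, -0.1316] tw -0.0536
lin [0.0317, -0.0357, -0.1357] tw -0.0536
left 0.1439 30.7
tilt about jaw 4.69 jaw slope 4.5
```

Call:
{"api": "move_arm", "payload": {"increments": [{"grip":1,"linear":[0.08,-0.03,-0.11],"twist":-0.055},{"grip":1,"linear":[0.07,-0.03,-0.12],"twist":-0.055},{"grip":1,"linear":[0.06,-0.03,-0.12],"twist":-0.055},{"grip":1,"linear":[0.04,-0.02,-0.1],"twist":-0.05},{"grip":1,"linear":[0,0,0],"twist":0}]}}

```text
clock: 18.4
eef_pos: [0.3822, 0.0938, 0.3831]
tool_rot: [-0.669, 0.01, 0.014, 0.743]
ft_force: [-1.0, 0.5, -0.8]
grip_width: 0.0151
```

```bash
cat >> h.py <<'E'
def targets(nt,ct,aim,glassgoal):
    "yaw turn about tool y that best aligns normal, and TCP that then puts the glass on its goal"
    r=R.from_quat(bot.get_obs()["tool_rot"])
    best=min(np.arange(-40,40,.5),key=lambda a:-(r*R.from_rotvec([0,np.radians(a),0])).apply(nt)@aim)
    A=(r*R.from_rotvec([0,np.radians(best),0])).as_matrix()
    err=np.degrees(np.arccos((A@nt)@aim)); tcp=glassgoal-A@ct+.019*A[:,1]
    print("turn tool-y",best,"err",err.round(2),"yaw",np.degrees(np.arctan2(A[1,2],A[0,2])).round(1),"tcp",tcp.round(4))
E
python3 - <<'E'
from h import *
tilt(); n,C,(u,v),p=glass("g1"); plan([.38,.08,.38],None,1)
A=R.from_quat(bot.get_obs()["tool_rot"]).as_matrix(); g=bot.get_obs()["eef_pos"]-.019*A[:,1]
# camera/dial geometry
im=cv2.imread("pics/top0.png");T=np.load("top0.npy")
d=onz("top",(366.6,270.5),.085); X,_=cloud("top",T,(320,160,375,215)); m=X[:,2]>.19
rc=cv2.minAreaRect(X[m][:,:2].astype(np.float32)); cen=np.array(rc[0]); k=(cen-d[:2]); az=np.degrees(np.arctan2(k[1],k[0])); print("dial",d.round(4),"az to camera",az.round(2))
h=k/np.linalg.norm(k); aim=np.array([h[0],h[1],-1])/2**.5
targets(A.T@n,A.T@(C-g),aim,np.array([d[0],d[1],.17]))
E
```

```text
tilt about jaw 1.88 jaw slope 6.08
n [ 0.744  0.079 -0.664] down deg 41.6 az 6.1 pts 179 of 205 centre [0.3203 0.1053 0.279 ] r 37.2 g [0.3825 0.0928 0.402 ] n_tool [0.766 0.643 0.005] c_tool [-0.058   0.1257 -0.0004]
tcp [0.3819 0.0948 0.3831] yaw 90.2 tooly [-0.034  0.107 -0.994] q1,5,6 [9.  6.4 8.7] F [ 0.3 -0.7  0. ] w 0.0151 t 18.45
lin [-0.0093, 0.008, -0.0752] tw 0.0
left 0.0152 0.0
dial [ 0.3234 -0.3391  0.085 ] az to camera 8.7
turn tool-y -2.0 err 3.65 yaw 92.2 tcp [ 0.3849 -0.3477  0.2743]
```

The plane fit now gives 41.6° down. With a small yaw turn the expected error to the aim is 3.7°, inside the 8° limit. Dial at (0.323,-0.339), camera azimuth 8.7°. I'll carry the mirror over at height.

Run:
```python
from h import *
plan([.385,-.348,.385],92.2,11)
```

```text
tcp [0.3819 0.0948 0.3831] yaw 90.2 tooly [-0.034  0.107 -0.994] q1,5,6 [9.  6.4 8.7] F [ 0.3 -0.7  0. ] w 0.0151 t 18.45
lin [-0.0, -0.0224, -0.2] tw -0.0016
lin [-0.0007, -0.0224, -0.2] tw -0.0016
lin [-0.0013, -0.0224, -0.2] tw -0.0016
lin [-0.0019, -0.0224, -0.2] tw -0.0016
lin [-0.0026, -0.0224, -0.2] tw -0.0016
lin [-0.0032, -0.0224, -0.2] tw -0.0016
lin [-0.0038, -0.0224, -0.2] tw -0.0016
lin [-0.0045, -0.0224, -0.2] tw -0.0016
lin [-0.0051, -0.0224, -0.2] tw -0.0016
lin [-0.0057, -0.0224, -0.1999] tw -0.0016
lin [-0.0064, -0.0224, -0.1999] tw -0.0016
left 0.4428 2.0
```

Call:
{"api": "move_arm", "payload": {"increments": [{"grip":1,"linear":[0,-0.02,-0.1],"twist":0},{"grip":1,"linear":[0,-0.02,-0.18],"twist":0},{"grip":1,"linear":[0,-0.02,-0.2],"twist":0},{"grip":1,"linear":[0,-0.02,-0.2],"twist":0},{"grip":1,"linear":[0,-0.02,-0.2],"twist":0}]}}

```text
clock: 18.95
eef_pos: [0.3833, -0.078, 0.3845]
tool_rot: [-0.667, 0.005, 0.017, 0.745]
ft_force: [2.0, -0.5, -0.2]
grip_width: 0.0154
```

Run:
```python
from h import *
plan([.385,-.348,.385],92.2,7);tilt()
```

```text
tcp [ 0.3833 -0.078   0.3845] yaw 90.81 tooly [-0.032  0.11  -0.993] q1,5,6 [-15.8   5.6 -16.9] F [ 2.  -0.5 -0.2] w 0.0154 t 18.95
lin [-0.0022, -0.0215, -0.1917] tw -0.0017
lin [-0.0028, -0.0215, -0.1917] tw -0.0017
lin [-0.0035, -0.0215, -0.1917] tw -0.0017
lin [-0.0042, -0.0215, -0.1916] tw -0.0017
lin [-0.0048, -0.0215, -0.1916] tw -0.0017
lin [-0.0055, -0.0215, -0.1916] tw -0.0017
lin [-0.0061, -0.0215, -0.1916] tw -0.0017
left 0.2701 1.39
tilt about jaw 1.73 jaw slope 6.32
```

Call:
{"api": "move_arm", "payload": {"increments": [{"grip":1,"linear":[0,-0.02,-0.2],"twist":0},{"grip":1,"linear":[0,-0.02,-0.2],"twist":0},{"grip":1,"linear":[0,-0.02,-0.2],"twist":0},{"grip":1,"linear":[0,-0.02,-0.2],"twist":0},{"grip":1,"linear":[0,-0.02,-0.2],"twist":0}]}}

```text
clock: 19.45
eef_pos: [0.3889, -0.2798, 0.383]
tool_rot: [-0.667, 0.004, 0.015, 0.745]
ft_force: [1.6, -0.9, -0.1]
grip_width: 0.0152
```

Call:
{"api": "move_arm", "payload": {"increments": [{"grip":1,"linear":[0,-0.02,-0.15],"twist":0},{"grip":1,"linear":[0,0,-0.06],"twist":0},{"grip":1,"linear":[0,0,0],"twist":-0.01},{"grip":1,"linear":[0,0,0],"twist":0},{"grip":1,"linear":[0,0,0],"twist":0}]}}

```text
clock: 19.95
eef_pos: [0.3929, -0.3213, 0.3801]
tool_rot: [-0.665, -0.003, 0.022, 0.746]
ft_force: [-0.6, 0.7, -1.3]
grip_width: 0.0152
```

```bash
cat >> h.py <<'E'
DIAL=np.array([.3234,-.3391,.17]); _a=np.radians(8.7); AIM=np.array([np.cos(_a),np.sin(_a),-1])/2**.5
def final(tag):
    n,C,uv,p=glass(tag); o=bot.get_obs();A=R.from_quat(o["tool_rot"]).as_matrix(); g=np.array(o["eef_pos"])-.019*A[:,1]
    print("ang err",np.degrees(np.arccos(n@AIM)).round(2),"glass-goal",(C-DIAL).round(4)); targets(A.T@n,A.T@(C-g),AIM,DIAL)
    return uv,p
E
python3 - <<'E'
from h import *
final("g2"); plan([.385,-.348,.2743],92.2,4);tilt()
E
```

```text
n [ 0.747  0.107 -0.656] down deg 41.0 az 8.2 pts 142 of 166 centre [ 0.3315 -0.309   0.2778] r 36.4 g [ 0.3934 -0.3233  0.3992] n_tool [0.767 0.642 0.006] c_tool [-0.0583  0.1239  0.0024]
ang err 4.04 glass-goal [0.0081 0.0301 0.1078]
turn tool-y 0.5 err 4.04 yaw 91.5 tcp [ 0.3848 -0.3517  0.2724]
tcp [ 0.3929 -0.3211  0.3803] yaw 91.96 tooly [-0.029  0.114 -0.993] q1,5,6 [-41.5   3.8 -43.8] F [-0.4 -0.4 -1.3] w 0.015 t 20.0
lin [-0.0078, 0.1281, -0.0482] tw -0.0005
lin [-0.0079, 0.1281, -0.0482] tw -0.0005
lin [-0.0079, 0.1281, -0.0482] tw -0.0005
lin [-0.008, 0.1281, -0.0482] tw -0.0005
left 0.1097 0.24
tilt about jaw 1.42 jaw slope 6.59
```

Call:
{"api": "move_arm", "payload": {"increments": [{"grip":1,"linear":[-0.01,0.05,-0.08],"twist":0},{"grip":1,"linear":[-0.01,0.13,-0.06],"twist":0},{"grip":1,"linear":[-0.01,0.15,-0.04],"twist":0},{"grip":1,"linear":[0,0.12,-0.02],"twist":0},{"grip":1,"linear":[0,0,0],"twist":0}]}}

```text
clock: 20.5
eef_pos: [0.3862, -0.3513, 0.2835]
tool_rot: [-0.667, -0.006, 0.023, 0.745]
ft_force: [-1.2, -0.0, -1.4]
grip_width: 0.0152
```

Run:
```python
from h import *
final("g3"); plan([.3848,-.3517,.2724],91.7,2);tilt()
```

```text
n [ 0.744  0.111 -0.659] down deg 41.2 az 8.5 pts 102 of 127 centre [ 0.3254 -0.3436  0.1794] r 38.3 g [ 0.3871 -0.3537  0.3043] n_tool [0.761 0.649 0.009] c_tool [-0.0588  0.1268 -0.0011]
ang err 3.81 glass-goal [ 0.002  -0.0045  0.0094]
turn tool-y 0.5 err 3.79 yaw 91.8 tcp [ 0.3847 -0.3476  0.276 ]
tcp [ 0.3867 -0.3516  0.2854] yaw 92.29 tooly [-0.024  0.107 -0.994] q1,5,6 [-44.3   3.5 -46.8] F [-0.6  0.1 -1.2] w 0.0153 t 20.55
lin [-0.0041, 0.0325, -0.0035] tw 0.0026
lin [-0.0041, 0.0325, -0.0035] tw 0.0026
left 0.0132 -0.59
tilt about jaw 1.11 jaw slope 6.22
```

Call:
{"api": "move_arm", "payload": {"increments": [{"grip":1,"linear":[-0.008,0.055,0.006],"twist":0},{"grip":1,"linear":[0,0,0],"twist":0},{"grip":1,"linear":[0,0,0],"twist":0},{"grip":1,"linear":[0,0,0],"twist":0},{"grip":1,"linear":[0,0,0],"twist":0}]}}

```text
clock: 21.05
eef_pos: [0.3868, -0.3512, 0.2809]
tool_rot: [-0.67, -0.01, 0.02, 0.742]
ft_force: [-0.0, 0.2, -0.3]
grip_width: 0.0152
```

Run:
```python
from h import *
(u,v),p=final("g4"); plan([.3847,-.349,.2745],91.8,1);tilt()
q,e=bot.camera("top"); X,uv=cloud("top",e,(220,115,250,155)); m=X[:,2]>.05; print("bottle",X[m][:,:2].mean(0)); print("joint vel",np.abs(bot.get_obs()["joint_vel"]).max())
a=cv2.resize(p[120:270,110:260],None,fx=3.3,fy=3.3,interpolation=cv2.INTER_CUBIC); b=cv2.resize(q,None,fx=.6,fy=.6)
o=np.zeros((495,495+b.shape[1],3),np.uint8); o[:,:495]=a; o[:b.shape[0],495:]=b; cv2.imwrite("pics/s9.png",o)
```

```text
n [ 0.751  0.109 -0.651] down deg 40.6 az 8.2 pts 100 of 125 centre [ 0.3274 -0.3392  0.1768] r 36.1 g [ 0.3872 -0.3531  0.2998] n_tool [0.763 0.647 0.011] c_tool [-0.0577  0.1247  0.0039]
ang err 4.38 glass-goal [ 0.004  -0.0001  0.0068]
turn tool-y 0.5 err 4.37 yaw 91.9 tcp [ 0.3829 -0.3516  0.274 ]
tcp [ 0.3869 -0.3512  0.2809] yaw 92.38 tooly [-0.016  0.1   -0.995] q1,5,6 [-44.2   3.5 -46.8] F [-0.5 -0.2 -0.7] w 0.0147 t 21.1
lin [-0.0101, 0.0331, 0.0082] tw 0.0051
left 0.0071 -0.58
tilt about jaw 0.69 jaw slope 5.77
bottle [0.75341278 0.0726656 ]
joint vel 0.012309254110782668
```

View pics/s9.png

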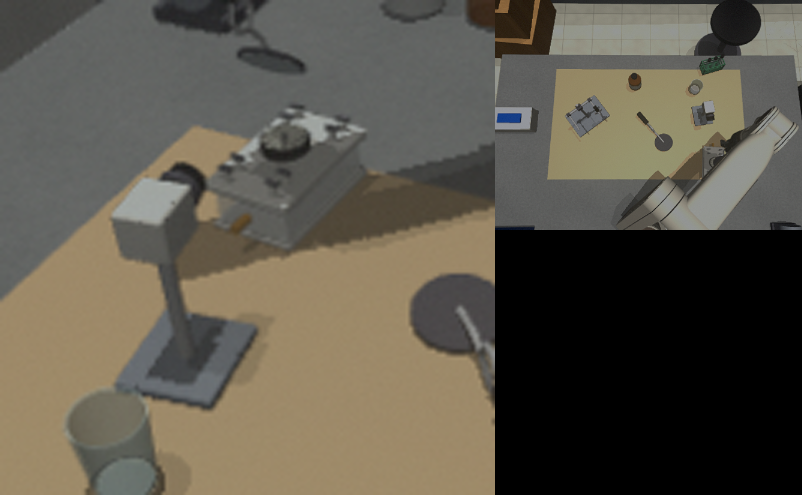

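The mirror (crop (270,60)) hangs over the gauge (285,140) and faces the camera. The bottle and beaker are in place. All errors are inside the limits, and another nudge would only cost tilt, so I'm handing in.

Run:
```python
from h import *
bot.job_done(); o=bot.get_obs(); print(o["clock"],np.round(o["eef_pos"],4),o["grip_width"],np.abs(o["joint_vel"]).max())
```

```text
the job is handed in; nothing more can be done
the job is handed in; nothing more can be done
```

The job is handed in at about 21 s of the 48 s allowed, with the small mirror held still over the gauge. No verdict was reported. By my last measurements the pose was inside every limit.

**What I did:** I took the small mirror by its grip from the left hook. The tool can only turn about its own axis, so I tilted the mirror in the grip by pressing its eye against the hook wire. I drew it off the hook and pressed it against the wire twice more to adjust the tilt, then carried it over the dial at the camera's yaw.

**Last checks, from a plane fit to the glass in the scene camera's depth:**

| Check | Measured | Limit |
|---|---|---|
| Glass from straight above the dial | about 4 mm | 20 mm |
| Glass above lens height | about 7 mm | 20 mm |
| Normal away from the aim direction | about 4.4° | 8° |

- **Grip:** the opening stayed steady at 15 mm on the bar, the wrist force was under 1.5 N, and the arm was still.
- **Bystanders:** in the last pictures the bottle, beaker, camera and manifold looked undisturbed. I did not look at the spatula again after unhooking the mirror.

**What disagreed or went wrong:**
- My first grasp was too high, so I regrasped about 16 mm lower.
- Early tilt readings, taken edge-on, differed by up to about 6° or more. I relied on the face-on plane fit instead.
- The normal points about 41° down instead of 45°, and it drifted by a few tenths of a degree with each move, so I left out a last height correction.

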